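# Hang the exhibit cabinet's door for pinning

## Task

The exhibit cabinet has just been loaded: push its open upper drawer fully shut, then lift the cabinet's loose door out of the file sorter and offer it up to the cabinet, upright and standing open about square to the cabinet's front, with its two hinge knuckles between the cabinet's knuckles and the holes in line, so that a colleague can drop the hinge pins in from above. Finish while holding the door there in the gripper, hanging free in the grip and not pressed against the cabinet; do not drop the door, and leave the other things on the bench where they are.

Things in the scene. Friction and masses are not known exactly. Their poses are not given: they have to be found in the camera images.
- cabinet: Grey sheet-steel bench cabinet, fixed, 160 deep (its x), 200 wide (its y), 220 high; origin at the centre of its underside, x from its open front to its back. The front plane, x = -80, faces about to the robot's right (-y). Two drawers between 20 wide front stiles. Two steel hinges on the front corner at its -y side share a vertical axis at x = -90.5, y = -94.
- cabinet_hinge_top (a point): Upper hinge: centre of the gap between its two fixed knuckles, on the hinge axis, 165 above the bench; axes as the cabinet's. Knuckles (barrels) 18 diameter, 20 long, 10 bore; gap 26 high, open to -x and -y, so a door knuckle has 3 to spare above and below. In line, it clears the stile behind it (+x) by 1.5. The 6 mm pin passes if the bores line up within 4.
- cabinet_hinge_low (a point): Lower hinge, like the upper one: centre of its gap, on the hinge axis, 55 above the bench. Axes as the cabinet's.
- drawer (a joint): The upper drawer: how far it is open (m), 0 = fully shut against its stop, at most 0.11; starts 0.03 to 0.07 open. Slides along the cabinet's x and stays where it is left; it takes about 2 N to move, a little more when moved fast.
- drawer_pull (a point): Middle of the outer face of the upper drawer's pull: a steel lip 80 wide (along the cabinet's y) and 16 high, standing 22 out from the drawer's front, 164 above the bench. With the drawer shut this face is still 10 in front of the cabinet's front plane. Axes as the cabinet's; push it along +x.
- door: The cabinet's loose door: grey steel pan 180 wide (its x), 18 thick (y), 190 high (z), about 0.42 kg, balanced within 10 of mid width; origin at the centre of its underside. Stands in a sorter slot, underside 4 above the bench, up to 5 of play across. Outer skin with a lock 4 proud at -y; the other face is hollow but for a rim; the top rim, 35 high, 18 thick, is the grip. Hinge edge at +x.
- door_knuckle_top (a point): Centre of the door's upper knuckle, on its bore axis: x = 104, y = 0, 151 above the door's underside; axes as the door's. Steel barrel 18 diameter, 20 long, 10 bore, upright. With the door hung open square, the door's axes point along the cabinet's and its underside is 14 above the bench.
- door_knuckle_low (a point): Centre of the door's lower knuckle, like the upper: x = 104, y = 0, 41 above the door's underside. Axes as the door's.
- sorter: Dark steel desk file sorter, fixed: base 150 (its x) by 108 (its y) by 4, five upright dividers up to 85 high making four slots 23 wide that run along its x and are open at the ends. Origin at the centre of its underside. Holds the door and the casebook.
- casebook: Bound case book standing in another slot of the sorter, 134 long, 20 thick, 127 high (well below the door's top); leave it. Origin at the centre of its underside.
- pin_tray: Shallow steel tray 110 by 70 by 16 with the two hinge pins; leave it. Origin at the centre of its underside.
- pin0: Headed hinge pin 6 in diameter, 75 long, lying in the tray; leave it.
- pin1: The other hinge pin in the tray; leave it.
- hammer: Small hammer lying on the bench, 240 long; leave it.
- screwdriver: Screwdriver lying on the bench, 190 long; leave it.
- jar: Closed specimen jar, 56 in diameter, 70 high; leave it. Origin at the centre of its underside.
- dish: Open glass dish, 90 in diameter, 18 high; leave it. Origin at the centre of its underside.
There are look-alikes about, which are no part of the job. Leave any pink look-alike of the door alone.

How it is judged:
By the outcome, as a careful person would: the job done as asked, in the order asked, and still so for the second after the job is handed in, while the arm keeps its last pose, push and grip.
It also fails if it takes over 58 s, if anything falls off the work surface, if the arm or the gripper's body presses on something with over 40 N, if the wrist force passes 120 N, or if a joint passes its speed limit or range.

## Robot

A 6-joint arm with a two-finger parallel gripper is mounted at the origin on the work surface. World frame = base frame: x ahead of the robot, y to its left, z up, the work surface at z = 0. Lengths are in m, angles in rad, forces in N, time in s.
With the tool pointing down it reaches from about 0.375 to 0.975 m from the base axis. Payload 3.8 kg.
Tool frame: the origin (TCP) lies midway between the tips of the shut fingers; the grasp point (between the pads) lies 19 mm behind it; x points along the fingers, z is the direction in which the jaws open and shut, and the axes are right-handed (so a half turn about x gives the same grasp; the last joint's range is limited). The gripper opens to 85 mm and grips with 20 to 120 N. Pads are 22 mm wide; open, the fingers measure 114 mm over their backs; the gripper's body (76 mm by 85 mm) begins 54 mm behind the grasp point. The pads swing forward as they close: fully open they stand 13 mm farther back than shut.
Start: joints at [1.081, 0.264, 1.604, -0, 1.274, -0.037], TCP at [0.295, 0.607, 0.201] pointing down, gripper open.
Joint ranges: [-2.63, 2.63], [-0.94, 2.18], [0.31, 2.57], [-1.31, 4.45], [0, 2.66], [-2.55, 2.55]. Speed limits (rad/s): [2.57, 2.57, 3.14, 3.14, 3.14, 3.14].

## Interface

Orientations are given as a rotation vector (axis times angle).
In Python, from workcell import * gives the robot as it stands. The module is installed in compiled form; this text tells all that it offers.
- The arm moves only by the tool carry_out, never from a script. Its arguments are lists of equal length, an entry for each row: "offset": the shift along the tool's x, y, z in cm, a list of three; "delta_rot": the turn, a rotation vector about the tool's x, y, z in degrees, a list of three. A call has exactly 5 rows; each row shifts and turns the commanded pose from where the row before left it, along the tool's axes as they then stand; what a row does not reach is not made up. A row lasts 1/12 s, in which the tool goes at most 41.7 mm and 7.16 degrees, less where a joint would pass 70% of its speed; a pose out of reach is approached as far as the arm can. A call is refused whole if a number of a shift passes 4.17 or a number of a turn 7.16, either way. A call with a gripper value outside its range is refused whole. "fingers" is the opening, from -1 (shut) to 1 (fully open), set as the call begins (left out, the last holds). The fingers move at their own pace and stop on an object; "newtons" is the grip in N (left out, the last holds). Time passes only in rows, so rows that do not move let the fingers close, or fill a call up. It gives the time, the measured TCP pose, the force and the opening at its end, in the units of the state.
- read_state(): the state, without advancing time (a new reading comes with each control period).
- read_camera(name): name is "scene" or "top"; returns (picture, depth): 400x640x3 uint8, red, green, blue; 400x640 float32, m along the optical axis (not along the pixel's ray), 0 where there is no reading.
- get_calibration(name): a dict with "fx", "fy", "cx", "cy" (pixels), "distortion" ([k1, k2, p1, p2, k3] as OpenCV has them; the pictures are not rectified), "R" (3x3) and "t" (3): a world point X has camera coordinates R X + t. Camera axes: x right, y down, z forward; pixel columns grow to the right and rows downward; lengths in m; the calibration is good to about 2 mm. A picture is of the moment at which its call begins. get_calibration takes no time and is no camera call.
- finish_job(): hands the job in, once; it reports no verdict.
The state is a dict: "time": time; "q": joint angles; "joint_vel": joint speeds; "joint_torque": joint torques, N m; "tool_pos": TCP position; "tcp_rot": TCP orientation; "wrist_force": force on the tool from outside, world axes, zero at the start; "torque": the same for the moment, N m; "width": opening from 0.0 (shut) to 1.0 (fully open).
Only numpy, scipy, OpenCV 4.12 (cv2) and the standard library are available. Lean on these libraries where they do the work, as an engineer would, in place of code of your own. Each camera call takes 0.05 s, during which the arm holds its last target. There are 200 camera calls.

## Working session

There is one attempt and no reset: what is moved stays moved. The work goes in short steps, Python scripts to look and compute and a tool call to move; the robot and the scene stay as the last step left them, time stands still between calls to the robot, and variables do not carry over. Pictures are saved under pics/ and viewed, about 8 in all and at most 12, crops included, and the job is handed in when it is done.

Besides the shell and the picture viewer there is one more tool, called after "Call:" in YAML: its name, and indented under it one key for each argument. carry_out: Moves the arm, as the interface text tells. Its arguments: {"type":"object","properties":{"offset":{"type":"array"},"delta_rot":{"type":"array"},"fingers":{"type":"number"},"newtons":{"type":"number"}},"required":["offset","delta_rot"]}

```bash
mkdir -p pics
cat > h.py <<'E'
from workcell import *
import numpy as np, cv2
def grab(n,save=None):
    im,d=read_camera(n); 
    if save: cv2.imwrite(f'pics/{save}.png',im[:,:,::-1])
    return im,d
def cloud(n,d):
    c=get_calibration(n);K=np.array([[c['fx'],0,c['cx']],[0,c['fy'],c['cy']],[0,0,1.]])
    v,u=np.mgrid[:400,:640].astype(np.float32)
    p=cv2.undistortPoints(np.stack([u.ravel(),v.ravel()],1)[:,None],K,np.array(c['distortion']))[:,0]
    X=np.c_[p,np.ones(len(p))]*d.reshape(-1,1)
    W=(X-np.array(c['t']))@np.array(c['R']); W[d.ravel()==0]=np.nan
    return W.reshape(400,640,3)
E
python3 - <<'E'
from h import *
for n in ('scene','top'):
    im,d=grab(n,n+'0'); W=cloud(n,d); np.savez(n+'0',im=im,d=d,W=W)
    c=get_calibration(n); print(n,c['fx'],-np.array(c['R']).T@np.array(c['t']),np.array(c['R'])[2])
s=read_state();print(s)
E
```

```text
scene 455.2421106434453 [0.92344046 0.52844664 1.07777911] [-0.33363727 -0.5509074  -0.7649753 ]
top 392.38265928683165 [ 0.37707219 -0.12469511  1.07683809] [ 0.15127577 -0.02141282 -0.98825965]
{'time': 0.1, 'q': array([ 1.08105613e+00,  2.64690663e-01,  1.60522898e+00,  1.01375671e-05,
        1.27369803e+00, -3.68625782e-02]), 'joint_vel': array([ 0.0003937 , -0.00121972, -0.00312699, -0.00171637, -0.00044776,
        0.00048578]), 'joint_torque': array([ 8.99427978e-04, -5.16710401e+01, -3.68588805e+01,  5.93822710e-05,
        6.40072903e-03, -2.40657738e-05]), 'tool_pos': array([0.29498812, 0.60633391, 0.19938249]), 'tcp_rot': array([-0.87051961,  1.39185123,  0.86887719]), 'wrist_force': array([-0.4007074 ,  0.43858711, -0.18951264]), 'torque': array([ 0.03398384, -0.03825059,  0.00574983]), 'width': 1.00006199116093}
```

View pics/scene0.png

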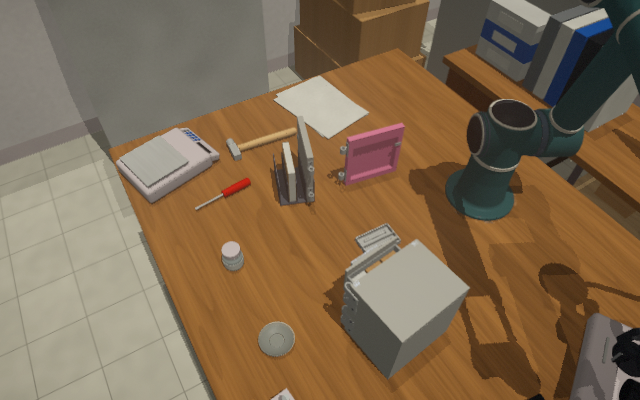

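View pics/top0.png

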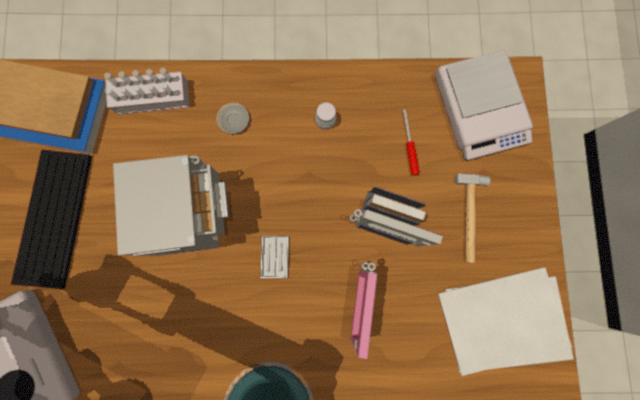

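The scene view shows the cabinet at (405,300) with its hinges at (348,300), and the grey door in the sorter at (305,155). The pink look-alike is at (372,155). In the top view the pull is at (223,200), the cabinet hinge at (196,160), the grey door from (355,215) to (440,240) and the pink one at (365,310). The grey one is in the sorter with its knuckles at its left end, so it is the one meant.

Run:
```python
from h import *
T=np.load('top0.npz');S=np.load('scene0.npz')
def rect(P,name):
    r=cv2.minAreaRect((P[:,:2]*1000).astype(np.float32)); print(name,len(P),'c',np.round(r[0],1),'sz',np.round(r[1],1),'ang',round(r[2],2),'zmed',np.round(np.median(P[:,2])*1000,1))
def reg(D,u0,u1,v0,v1,z0,z1):
    W=D['W'][v0:v1,u0:u1].reshape(-1,3); return W[(W[:,2]>z0)&(W[:,2]<z1)]
rect(reg(T,100,198,140,265,.21,.23),'cabtop T')
rect(reg(S,340,475,235,375,.21,.23),'cabtop S')
P=reg(T,340,450,190,255,.185,.205);rect(P,'door top T')
P=reg(S,290,320,110,210,.182,.205);rect(P,'door top S')
rect(reg(T,340,365,205,225,.14,.205),'knuckle T')
rect(reg(T,216,235,175,225,.155,.185),'pull T')
rect(reg(T,185,205,150,168,.17,.21),'hinge T')
print(np.round(T['W'][195:202:3,222:230:2]*1000))
im=np.hstack([cv2.resize(T['im'][140:260,180:235],None,fx=4.5,fy=4.5,interpolation=3),cv2.resize(T['im'][185:260,340:450],None,fx=4.5,fy=4.5,interpolation=3)[:540]if 0 else cv2.copyMakeBorder(cv2.resize(T['im'][185:260,340:450],None,fx=4.5,fy=4.5,interpolation=3),0,540-338,0,0,0)])
im=im[:, :800];s=cv2.resize(S['im'][110:215,265:415],None,fx=3.3,fy=3.3,interpolation=3)
h=202;k=min(1,h/s.shape[0]);s=cv2.resize(s,None,fx=k,fy=k);im[540-s.shape[0]:,260:260+s.shape[1]]=s
cv2.imwrite('pics/crop1.png',im[:,:,::-1])
import cv2 as c
from scipy.spatial.transform import Rotation as R
print(R.from_rotvec(read_state()['tcp_rot']).as_matrix().round(3))
```

```text
cabtop T 7034 c [503.3 225.2] sz [201.4 163.2] ang 6.07 zmed 221.2
cabtop S 6510 c [500.8 224.9] sz [203.8 162.6] ang 6.31 zmed 221.3
door top T 687 c [ 444.2 -323. ] sz [181.5  19. ] ang 69.81 zmed 194.4
door top S 321 c [ 443.7 -320.2] sz [185.1  18.9] ang 69.53 zmed 194.6
knuckle T 77 c [ 477.7 -230.6] sz [30.  16.2] ang 68.26 zmed 164.6
pull T 400 c [508.5  91.6] sz [97.1 23.2] ang 6.29 zmed 173.0
hinge T 107 c [601.1 146.6] sz [21.4 24.9] ang 84.78 zmed 196.3
[[[527.  88. 175.]
  [527.  84. 174.]
  [529.  83. 158.]
  [555. 113.   1.]]

 [[520.  89. 173.]
  [519.  84. 176.]
  [522.  83. 157.]
  [547. 113.   2.]]

 [[513.  88. 174.]
  [513.  84. 174.]
  [514.  82. 164.]
  [539. 113.   0.]]]
[[-0.001 -0.899  0.438]
 [-0.002  0.438  0.899]
 [-1.     0.    -0.002]]
```

View pics/crop1.png

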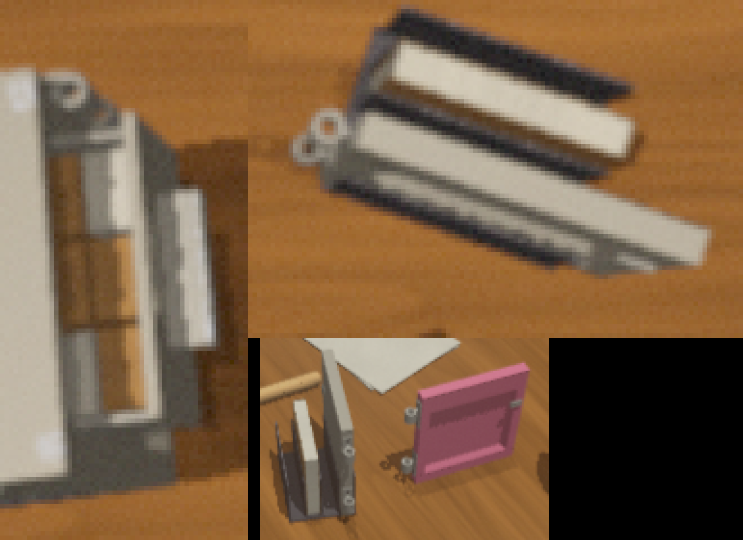

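```bash
cat >> h.py <<'E'
from scipy.spatial.transform import Rotation as R
CC=np.array([.5025,.2252]);CY=np.deg2rad(96.1)
def cab(x,y):
    a=np.array([np.cos(CY),np.sin(CY)]);b=np.array([-a[1],a[0]]);return CC+x*a+y*b
def Rt(yz):  # tool down, tool z at world angle yz (deg)
    a=np.deg2rad(yz);z=np.array([np.cos(a),np.sin(a),0]);x=np.array([0,0,-1.]);return R.from_matrix(np.c_[x,np.cross(z,x),z])
def plan(wps,p=None,r=None):
    s=read_state();p=s['tool_pos'] if p is None else p;r=R.from_rotvec(s['tcp_rot']) if r is None else r
    O=[];D=[]
    for (q,yz,*n) in wps:
        q=np.array(q);t=Rt(yz);w=(r.inv()*t).as_rotvec(degrees=True)
        N=n[0] if n else int(max(np.ceil(np.linalg.norm(q-p)/.041),np.ceil(np.abs(w).max()/7.1),1))
        p0=p.copy();r0=r
        for i in range(1,N+1):
            g=p0+(q-p0)*i/N; gr=r0*R.from_rotvec(w*i/N,degrees=True)
            o=np.round(r.inv().apply(g-p)*100,2);d=np.round((r.inv()*gr).as_rotvec(degrees=True),2)
            O.append(o.tolist());D.append(d.tolist());p=p+r.apply(o/100);r=r*R.from_rotvec(d,degrees=True)
    while len(O)%5:O.append([0,0,0]);D.append([0,0,0])
    for i in range(0,len(O),5):print(O[i:i+5],'\n   ',D[i:i+5])
E
python3 - <<'E'
from h import *
A=cab(-.185,0);print(A)
plan([((.33,.52,.30),50),((*A,.28),6.1),((*A,.16),6.1)])
E
```

```text
[0.52215885 0.04124748]
[[-2.51, -1.73, -1.56], [-2.52, -1.83, -1.46], [-2.51, -1.9, -1.33], [-2.51, -1.99, -1.22], [0.15, -3.5, -1.87]] 
    [[3.51, -0.03, 0.0], [3.52, -0.03, 0.0], [3.51, -0.03, 0.01], [3.51, -0.03, -0.0], [3.38, 0.0, -0.0]]
[[0.16, -3.6, -1.66], [0.15, -3.7, -1.45], [0.15, -3.77, -1.23], [0.16, -3.84, -1.0], [0.15, -3.89, -0.77]] 
    [[3.37, 0.0, -0.0], [3.38, 0.0, -0.0], [3.38, 0.0, -0.0], [3.38, 0.0, -0.0], [3.37, 0.0, -0.0]]
[[0.15, -3.94, -0.54], [0.16, -3.95, -0.31], [0.15, -3.97, -0.08], [0.15, -3.96, 0.16], [0.16, -3.95, 0.39]] 
    [[3.38, 0.0, -0.0], [3.38, 0.0, -0.0], [3.37, 0.0, -0.0], [3.38, 0.0, -0.0], [3.38, 0.0, -0.0]]
[[0.15, -3.92, 0.62], [0.15, -3.88, 0.85], [4.0, -0.0, -0.0], [4.0, -0.0, -0.0], [4.0, -0.0, -0.0]] 
    [[3.37, 0.0, -0.0], [3.38, 0.0, -0.0], [0.0, 0.0, -0.0], [0.0, 0.0, -0.0], [0.0, 0.0, -0.0]]
```

Call:
carry_out:
  offset:
    - [-2.5, -1.7, -1.6]
    - [-2.5, -1.8, -1.5]
    - [-2.5, -1.9, -1.3]
    - [-2.5, -2.0, -1.2]
    - [0.15, -3.5, -1.9]
  delta_rot:
    - [3.5, 0, 0]
    - [3.5, 0, 0]
    - [3.5, 0, 0]
    - [3.5, 0, 0]
    - [3.4, 0, 0]
  fingers: -1

```text
time: 0.52
tool_pos: [0.3456, 0.4864, 0.3053]
tcp_rot: [-0.63, 1.467, 0.64]
wrist_force: [0.9, 0.7, 0.7]
width: 0.299
```

Call:
carry_out:
  offset:
    - [0.15, -3.6, -1.7]
    - [0.15, -3.7, -1.4]
    - [0.15, -3.8, -1.2]
    - [0.15, -3.8, -1.0]
    - [0.15, -3.9, -0.8]
  delta_rot:
    - [3.4, 0, 0]
    - [3.4, 0, 0]
    - [3.4, 0, 0]
    - [3.4, 0, 0]
    - [3.4, 0, 0]

```text
time: 0.93
tool_pos: [0.4182, 0.2975, 0.2911]
tcp_rot: [-0.404, 1.533, 0.404]
wrist_force: [1.1, 0.5, -0.2]
width: 0.004
```

Call:
carry_out:
  offset:
    - [0.15, -3.9, -0.5]
    - [0.15, -4.0, -0.3]
    - [0.15, -4.0, -0.1]
    - [0.15, -4.0, 0.2]
    - [0.15, -4.0, 0.4]
  delta_rot:
    - [3.4, 0, 0]
    - [3.4, 0, 0]
    - [3.4, 0, 0]
    - [3.4, 0, 0]
    - [3.4, 0, 0]

```text
time: 1.35
tool_pos: [0.493, 0.1123, 0.2837]
tcp_rot: [-0.171, 1.564, 0.171]
wrist_force: [0.8, -0.3, -0.3]
width: 0.0
```

Call:
carry_out:
  offset:
    - [0.15, -3.9, 0.6]
    - [0.15, -3.9, 0.9]
    - [0, 0, 0]
    - [4, 0, 0]
    - [4, 0, 0]
  delta_rot:
    - [3.4, 0, 0]
    - [3.4, 0, 0]
    - [0, 0, 0]
    - [0, 0, 0]
    - [0, 0, 0]

```text
time: 1.77
tool_pos: [0.5253, 0.0396, 0.2031]
tcp_rot: [-0.078, 1.562, 0.079]
wrist_force: [0.8, 0.6, -1.2]
width: -0.002
```

Run:
```python
from h import *
s=read_state();print(s['tool_pos'],s['wrist_force'],s['width'])
plan([((*cab(-.185,0),.16),6.1,2),((*cab(-.155,0),.16),6.1,3),((*cab(-.101,0),.16),6.1,6),((*cab(-.091,0),.16),6.1,4)])
```

```text
[0.52531136 0.03959748 0.20313286] [ 0.76103231  0.61877756 -1.22480742] -0.0016738863745636937
[[2.16, 0.1, -0.16], [2.15, 0.1, -0.16], [0.0, 1.0, -0.0], [0.0, 1.0, -0.0], [0.0, 1.0, -0.0]] 
    [[-0.18, 0.21, 0.01], [-0.18, 0.21, 0.01], [-0.0, -0.0, -0.0], [-0.0, -0.0, -0.0], [-0.0, -0.0, -0.0]]
[[0.0, 0.9, -0.0], [0.0, 0.9, -0.0], [0.0, 0.9, -0.0], [0.0, 0.9, -0.0], [0.0, 0.9, -0.0]] 
    [[-0.0, -0.0, -0.0], [-0.0, -0.0, -0.0], [-0.0, -0.0, -0.0], [-0.0, -0.0, -0.0], [-0.0, -0.0, -0.0]]
[[0.0, 0.9, -0.0], [0.0, 0.25, -0.0], [0.0, 0.25, -0.0], [0.0, 0.25, -0.0], [0.0, 0.25, -0.0]] 
    [[-0.0, -0.0, -0.0], [-0.0, -0.0, -0.0], [-0.0, -0.0, -0.0], [-0.0, -0.0, -0.0], [-0.0, -0.0, -0.0]]
```

Call:
carry_out:
  offset:
    - [2.15, 0.1, -0.15]
    - [2.15, 0.1, -0.15]
    - [0, 1, 0]
    - [0, 1, 0]
    - [0, 1, 0]
  delta_rot:
    - [-0.2, 0.2, 0]
    - [-0.2, 0.2, 0]
    - [0, 0, 0]
    - [0, 0, 0]
    - [0, 0, 0]

```text
time: 2.18
tool_pos: [0.5166, 0.0733, 0.1593]
tcp_rot: [-0.086, 1.575, 0.086]
wrist_force: [0.2, 0.4, 0.1]
width: -0.001
```

Call:
carry_out:
  offset:
    - [0, 0.8, 0]
    - [0, 0.8, 0]
    - [0, 0.8, 0]
    - [0, 0.8, 0]
    - [0, 0.8, 0]
  delta_rot:
    - [0, 0, 0]
    - [0, 0, 0]
    - [0, 0, 0]
    - [0, 0, 0]
    - [0, 0, 0]

```text
time: 2.6
tool_pos: [0.5125, 0.1123, 0.1593]
tcp_rot: [-0.087, 1.574, 0.085]
wrist_force: [1.4, -2.5, 2.8]
width: 0.003
```

Call:
carry_out:
  offset:
    - [0, 0.3, 0]
    - [0, 0.3, 0]
    - [0, 0.2, 0]
    - [0, 0.2, 0]
    - [0, 0, 0]
  delta_rot:
    - [0, 0, 0]
    - [0, 0, 0]
    - [0, 0, 0]
    - [0, 0, 0]
    - [0, 0, 0]

```text
time: 3.02
tool_pos: [0.5103, 0.1219, 0.1579]
tcp_rot: [-0.086, 1.577, 0.086]
wrist_force: [0.0, -0.1, -0.4]
width: 0.001
```

Call:
carry_out:
  offset:
    - [0, 0.15, 0]
    - [0, 0.15, 0]
    - [0, 0.1, 0]
    - [0, 0.1, 0]
    - [0, 0, 0]
  delta_rot:
    - [0, 0, 0]
    - [0, 0, 0]
    - [0, 0, 0]
    - [0, 0, 0]
    - [0, 0, 0]

```text
time: 3.43
tool_pos: [0.5097, 0.1266, 0.1578]
tcp_rot: [-0.086, 1.577, 0.086]
wrist_force: [-0.5, -1.8, 0.5]
width: -0.001
```

Call:
carry_out:
  offset:
    - [0, 0.15, 0]
    - [0, 0.15, 0]
    - [0, 0.1, 0]
    - [0, 0.1, 0]
    - [0, 0, 0]
  delta_rot:
    - [0, 0, 0]
    - [0, 0, 0]
    - [0, 0, 0]
    - [0, 0, 0]
    - [0, 0, 0]

```text
time: 3.85
tool_pos: [0.5092, 0.1318, 0.1578]
tcp_rot: [-0.086, 1.577, 0.086]
wrist_force: [-0.5, -0.4, -1.7]
width: 0.001
```

Run:
```python
from h import *
im,d=grab('scene');W=cloud('scene',d)
cv2.imwrite('pics/c2.png',cv2.resize(im[200:330,310:470],None,fx=4,fy=4,interpolation=3)[:,:,::-1])
im,d=grab('top');W=cloud('top',d)
print(np.round(W[170:230:6,190:226:3]*1000).astype(int)[:,:,1:].tolist())
```

```text
[[[129, 282], [124, 277], [154, 159], [155, 132], [155, 107], [153, 90], [149, 77], [137, 91], [154, -5], [144, 3], [136, 1], [127, 4]], [[98, 378], [105, 340], [125, 253], [150, 149], [152, 118], [155, 81], [155, 54], [150, 43], [141, 47], [137, 30], [136, 1], [128, 1]], [[95, 388], [97, 362], [96, 348], [149, 152], [149, 125], [165, 44], [164, 20], [158, 12], [152, 1], [144, -1], [135, 3], [128, -2]], [[95, 385], [97, 361], [94, 354], [94, 335], [136, 171], [128, 173], [125, 161], [156, 17], [152, 2], [143, 2], [136, 0], [127, 3]], [[97, 380], [97, 362], [95, 350], [95, 330], [135, 173], [128, 174], [123, 165], [140, 74], [151, 4], [144, -1], [135, 1], [126, 4]], [[101, 363], [101, 348], [100, 332], [113, 268], [121, 221], [121, 196], [122, 170], [140, 74], [149, 9], [142, 5], [134, 4], [127, 1]], [[110, 335], [108, 324], [126, 246], [123, 235], [124, 208], [127, 172], [121, 172], [139, 75], [146, 18], [143, 0], [135, 1], [127, -2]], [[119, 307], [132, 246], [121, 260], [117, 253], [133, 175], [127, 174], [120, 172], [138, 79], [134, 64], [141, 5], [134, 1], [125, 4]], [[124, 288], [122, 277], [115, 279], [115, 260], [133, 176], [126, 174], [119, 177], [139, 75], [133, 69], [143, -2], [133, 3], [126, -1]], [[125, 283], [120, 282], [115, 279], [137, 184], [137, 157], [138, 129], [154, 45], [155, 12], [146, 14], [143, -4], [134, 1], [126, 0]]]
```

View pics/c2.png

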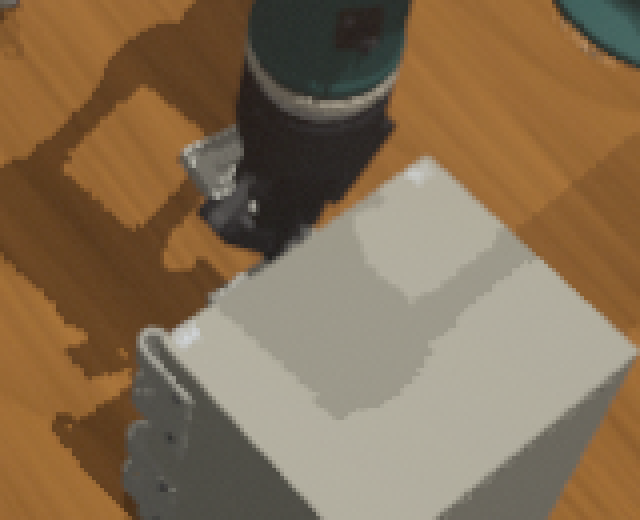

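The scene crop shows the gripper in front of the cabinet. The pull is hidden, except that the tray shows at (215,165). I'll check it from the top camera.

Run:
```python
from h import *
im,d=grab('top');W=cloud('top',d);T=np.load('top0.npz')
a=[cv2.resize(i[140:260,170:240],None,fx=5,fy=5,interpolation=3) for i in (T['im'],im)]
cv2.imwrite('pics/c3.png',np.hstack(a)[:,:,::-1])
for r in (210,218,224): print(r,[tuple(np.round(w*1000).astype(int)) for w in W[r,198:214]])
print([tuple(np.round(w*1000).astype(int)) for w in T['W'][218,206:232]])
```

```text
210 [(np.int64(483), np.int64(119), np.int64(253)), (np.int64(483), np.int64(117), np.int64(254)), (np.int64(484), np.int64(117), np.int64(246)), (np.int64(484), np.int64(116), np.int64(244)), (np.int64(493), np.int64(134), np.int64(174)), (np.int64(493), np.int64(132), np.int64(173)), (np.int64(492), np.int64(128), np.int64(176)), (np.int64(493), np.int64(127), np.int64(173)), (np.int64(492), np.int64(124), np.int64(175)), (np.int64(492), np.int64(122), np.int64(175)), (np.int64(493), np.int64(120), np.int64(172)), (np.int64(493), np.int64(119), np.int64(170)), (np.int64(494), np.int64(120), np.int64(158)), (np.int64(504), np.int64(138), np.int64(79)), (np.int64(505), np.int64(137), np.int64(74)), (np.int64(505), np.int64(135), np.int64(73))]
218 [(np.int64(464), np.int64(114), np.int64(268)), (np.int64(465), np.int64(114), np.int64(261)), (np.int64(474), np.int64(137), np.int64(175)), (np.int64(474), np.int64(134), np.int64(177)), (np.int64(474), np.int64(134), np.int64(172)), (np.int64(474), np.int64(131), np.int64(174)), (np.int64(474), np.int64(128), np.int64(176)), (np.int64(47
[... 1656 characters left out ...]
np.int64(183)), (np.int64(473), np.int64(99), np.int64(176)), (np.int64(474), np.int64(99), np.int64(166)), (np.int64(475), np.int64(98), np.int64(158)), (np.int64(477), np.int64(99), np.int64(145)), (np.int64(477), np.int64(99), np.int64(137)), (np.int64(479), np.int64(100), np.int64(121)), (np.int64(492), np.int64(126), np.int64(0)), (np.int64(492), np.int64(123), np.int64(-1)), (np.int64(492), np.int64(120), np.int64(2)), (np.int64(492), np.int64(117), np.int64(2)), (np.int64(491), np.int64(114), np.int64(5)), (np.int64(492), np.int64(112), np.int64(1)), (np.int64(492), np.int64(110), np.int64(-1)), (np.int64(492), np.int64(107), np.int64(0)), (np.int64(492), np.int64(104), np.int64(-1))]
```

View pics/c3.png

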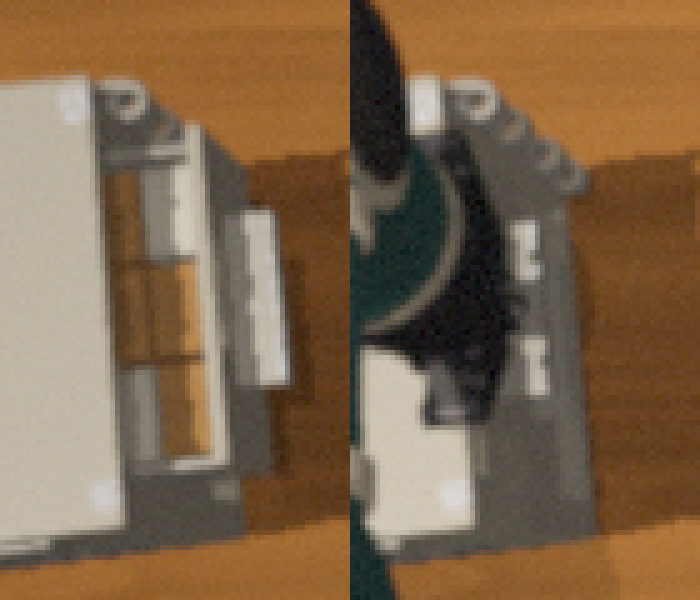

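The top view shows the drawer about 15 mm short of shut. The visible lip is split by the gripper at (520,310), so the fingers are not bearing on its outer face as I expected. I'll back off and look.

Call:
carry_out:
  offset:
    - [0, -1, 0]
    - [0, -1, 0]
    - [0, -1, 0]
    - [0, -1, 0]
    - [0, -1, 0]
  delta_rot:
    - [0, 0, 0]
    - [0, 0, 0]
    - [0, 0, 0]
    - [0, 0, 0]
    - [0, 0, 0]

```text
time: 4.42
tool_pos: [0.5151, 0.0805, 0.1582]
tcp_rot: [-0.086, 1.576, 0.085]
wrist_force: [0.2, -0.2, -0.7]
width: -0.001
```

Call:
carry_out:
  offset:
    - [0, -4, 0]
    - [0, -4, 0]
    - [0, -4, 0]
    - [0, 0, 0]
    - [0, 0, 0]
  delta_rot:
    - [0, 0, 0]
    - [0, 0, 0]
    - [0, 0, 0]
    - [0, 0, 0]
    - [0, 0, 0]

```text
time: 4.83
tool_pos: [0.528, -0.0402, 0.1582]
tcp_rot: [-0.082, 1.576, 0.082]
wrist_force: [-0.2, 0.5, 0.4]
width: 0.004
```

Run:
```python
from h import *
im,d=grab('top');W=cloud('top',d)
im2,d2=grab('scene')
a=cv2.resize(im[140:260,170:240],None,fx=5,fy=5,interpolation=3);b=cv2.resize(im2[190:310,330:420],None,fx=5,fy=5,interpolation=3)
cv2.imwrite('pics/c4.png',np.hstack([a,b])[:,:,::-1])
for r in (188,194,200,206,210,218): print(r,[tuple(int(round(x*1000)) for x in w) for w in W[r,196:214:2]])
```

```text
188 [(543, 147, 180), (544, 144, 174), (470, 22, 576), (469, 19, 578), (469, 16, 577), (469, 14, 578), (470, 12, 576), (470, 9, 575), (471, 8, 570)]
194 [(528, 144, 188), (462, 23, 579), (461, 20, 581), (461, 18, 580), (461, 15, 581), (461, 13, 580), (462, 11, 577), (462, 10, 573), (463, 8, 570)]
200 [(453, 24, 583), (453, 22, 584), (453, 19, 585), (453, 17, 584), (453, 14, 583), (453, 12, 581), (454, 11, 577), (454, 9, 574), (531, 137, 76)]
206 [(445, 23, 588), (445, 20, 589), (445, 18, 586), (445, 16, 587), (445, 13, 586), (445, 12, 583), (446, 11, 578), (515, 142, 75), (515, 137, 76)]
210 [(439, 22, 590), (440, 19, 590), (440, 17, 590), (440, 15, 589), (440, 13, 587), (440, 11, 584), (492, 120, 175), (494, 118, 163), (505, 137, 75)]
218 [(429, 19, 599), (429, 18, 594), (429, 16, 593), (429, 14, 590), (430, 12, 588), (474, 124, 174), (474, 119, 174), (475, 117, 167), (484, 136, 77)]
```

View pics/c4.png

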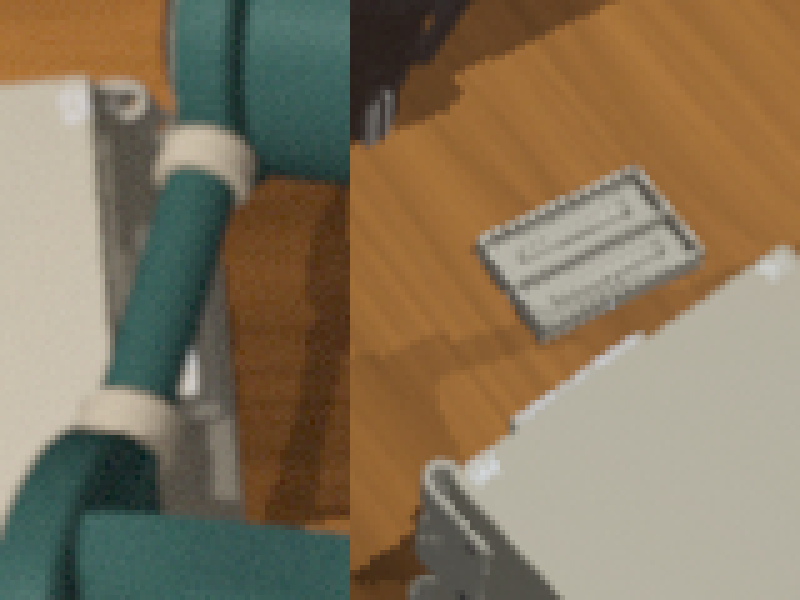

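The top view shows the lip still standing out at (190,375). The fingers' effective pads seem to ride above the lip and bear on the drawer front instead. I'll tilt the tool about 42° and push the lip lower with the tips.

Call:
carry_out:
  offset:
    - [0, 0, 0]
    - [0, 0, 0]
    - [0, 0, 0]
    - [0, 0, 0]
    - [0, 0, 0]
  delta_rot:
    - [0, 0, 7]
    - [0, 0, 7]
    - [0, 0, 7]
    - [0, 0, 7]
    - [0, 0, 7]

```text
time: 5.35
tool_pos: [0.5293, -0.0365, 0.16]
tcp_rot: [0.399, 1.551, 0.568]
wrist_force: [-0.1, 0.5, -0.6]
width: 0.003
```

Call:
carry_out:
  offset:
    - [0, 0, 0]
    - [0, 0, 0]
    - [0, 0, 0]
    - [0, 0, 0]
    - [0, 0, 0]
  delta_rot:
    - [0, 0, 7]
    - [0, 0, 0]
    - [0, 0, 0]
    - [0, 0, 0]
    - [0, 0, 0]

```text
time: 5.77
tool_pos: [0.5284, -0.0361, 0.1593]
tcp_rot: [0.492, 1.538, 0.657]
wrist_force: [0.4, 0.1, 0.9]
width: -0.001
```

```bash
cat >> h.py <<'E'
def cabof(p):
    a=np.array([np.cos(CY),np.sin(CY)]);b=np.array([-a[1],a[0]]);d=np.array(p)[:2]-CC;return np.array([d@a,d@b])
def togo(q):
    s=read_state();r=R.from_rotvec(s['tcp_rot']);return np.round(r.inv().apply(np.array(q)-s['tool_pos'])*100,2)
E
python3 - <<'E'
from h import *
s=read_state();print(s['tool_pos'],R.from_rotvec(s['tcp_rot']).as_matrix().round(3),s['q'].round(2),cabof(s['tool_pos']))
print(togo((*cab(-.135,0),.152)),togo((*cab(-.085,0),.152)))
E
```

```text
[ 0.52841144 -0.03611649  0.15926256] [[-0.078 -0.08   0.994]
 [ 0.663  0.74   0.111]
 [-0.745  0.667 -0.005]] [-0.51  0.29  1.84  0.57  1.51 -0.81] [-0.26259035  0.00200383]
[9.06 9.02 0.27] [12.39 12.74  0.3 ]
```

Call:
carry_out:
  offset:
    - [1.8, 1.8, 0.05]
    - [1.8, 1.8, 0.05]
    - [1.8, 1.8, 0.05]
    - [1.8, 1.8, 0.05]
    - [1.8, 1.8, 0.05]
  delta_rot:
    - [0, 0, 0]
    - [0, 0, 0]
    - [0, 0, 0]
    - [0, 0, 0]
    - [0, 0, 0]

```text
time: 6.18
tool_pos: [0.5166, 0.0916, 0.1532]
tcp_rot: [0.491, 1.536, 0.657]
wrist_force: [0.7, 0.1, 0.5]
width: 0.004
```

Call:
carry_out:
  offset:
    - [0.33, 0.37, 0]
    - [0.33, 0.37, 0]
    - [0.33, 0.37, 0]
    - [0.33, 0.37, 0]
    - [0.33, 0.37, 0]
  delta_rot:
    - [0, 0, 0]
    - [0, 0, 0]
    - [0, 0, 0]
    - [0, 0, 0]
    - [0, 0, 0]

```text
time: 6.6
tool_pos: [0.5144, 0.1137, 0.152]
tcp_rot: [0.495, 1.537, 0.655]
wrist_force: [-0.6, 0.5, 0.6]
width: -0.001
```

Call:
carry_out:
  offset:
    - [0.2, 0.22, 0]
    - [0.2, 0.22, 0]
    - [0.2, 0.22, 0]
    - [0, 0, 0]
    - [0, 0, 0]
  delta_rot:
    - [0, 0, 0]
    - [0, 0, 0]
    - [0, 0, 0]
    - [0, 0, 0]
    - [0, 0, 0]

```text
time: 7.02
tool_pos: [0.5129, 0.1225, 0.1513]
tcp_rot: [0.496, 1.539, 0.656]
wrist_force: [0.3, 0.7, -0.1]
width: -0.001
```

Run:
```python
from h import *
s=read_state();print(s['tool_pos'],cabof(s['tool_pos']),s['wrist_force'])
im,d=grab('top');W=cloud('top',d)
for r in (200,206,210,214,218,222): print(r,[tuple(int(round(x*1000)) for x in w) for w in W[r,194:214:2]])
```

```text
[0.51289595 0.12254836 0.15133047] [-0.10317514  0.00057109] [ 0.28979823  0.66299253 -0.11615046]
200 [(511, 143, 205), (513, 142, 193), (516, 142, 177), (516, 139, 172), (517, 136, 169), (516, 130, 174), (516, 125, 175), (516, 122, 170), (530, 142, 77), (531, 137, 75)]
206 [(498, 142, 205), (499, 141, 195), (501, 141, 181), (502, 139, 173), (502, 135, 171), (502, 130, 171), (502, 126, 170), (502, 121, 172), (515, 141, 78), (515, 137, 75)]
210 [(489, 143, 202), (490, 140, 198), (491, 139, 185), (493, 139, 172), (493, 134, 173), (493, 129, 174), (492, 124, 175), (492, 119, 176), (495, 120, 156), (505, 136, 76)]
214 [(480, 142, 203), (480, 139, 201), (483, 140, 181), (483, 137, 175), (484, 134, 173), (484, 129, 171), (483, 124, 173), (483, 120, 172), (485, 119, 161), (494, 136, 78)]
218 [(471, 142, 204), (472, 139, 200), (473, 139, 186), (474, 138, 174), (474, 133, 174), (474, 129, 174), (474, 124, 173), (474, 120, 172), (475, 117, 167), (484, 136, 75)]
222 [(462, 142, 205), (463, 139, 200), (464, 138, 188), (465, 137, 174), (467, 138, 156), (468, 138, 139), (470, 140, 116), (474, 146, 75), (474, 141, 76), (474, 135, 77)]
```

Run:
```python
from h import *
im,d=grab('top');im2,d2=grab('scene');cv2.imwrite('pics/c5.png',np.hstack([im[100:400,100:400],im2[100:400,230:530]])[:,:,::-1]);np.savez('now',im=im,W=cloud('top',d),im2=im2,W2=cloud('scene',d2))
```

```text
(no output)
```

View pics/c5.png

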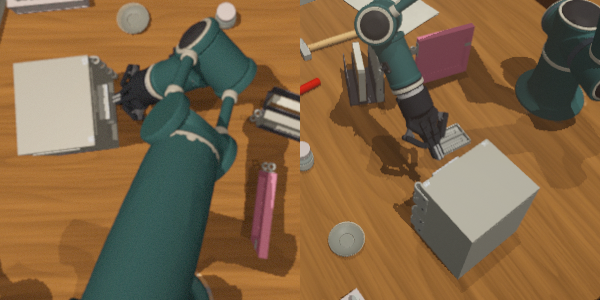

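Run:
```python
from h import *
N=np.load('now.npz')
for r in (190,194,196,198,200,202,204): print(r,[tuple(int(round(x*1000)) for x in w) for w in N['W'][r,208:232:2]])
W=N['W2'];r=W[225:262,338:395].reshape(-1,3);im=N['im2'][225:262,338:395].reshape(-1,3)
m=(r[:,2]>.12)&(r[:,2]<.25)&(im.max(1)<90)&(r[:,1]<.16);P=r[m]*1000;print(len(P));print(np.round(P[np.argsort(-P[:,1])[:12]]))
```

```text
190 [(541, 124, 162), (568, 160, 11), (568, 154, 12), (569, 151, 5), (570, 146, 2), (570, 142, -3), (531, 83, 218), (530, 77, 223), (527, 70, 238), (526, 64, 245), (526, 60, 243), (526, 55, 245)]
194 [(531, 123, 166), (546, 142, 77), (547, 139, 68), (558, 150, 7), (527, 98, 191), (525, 92, 197), (522, 83, 218), (521, 78, 222), (521, 73, 220), (523, 72, 209), (523, 67, 210), (515, 52, 259)]
196 [(526, 123, 167), (541, 142, 77), (542, 138, 71), (522, 103, 191), (521, 96, 199), (519, 89, 208), (519, 84, 211), (519, 80, 209), (514, 69, 238), (513, 64, 244), (512, 58, 250), (510, 52, 260)]
198 [(522, 123, 166), (536, 142, 77), (536, 138, 72), (518, 103, 190), (516, 96, 200), (515, 90, 205), (513, 83, 215), (512, 78, 220), (510, 70, 236), (509, 64, 241), (508, 58, 249), (506, 52, 258)]
200 [(516, 121, 171), (531, 142, 76), (531, 138, 73), (513, 102, 192), (512, 96, 198), (511, 90, 204), (509, 83, 214), (508, 78, 219), (506, 70, 234), (505, 64, 241), (503, 58, 251), (504, 54, 248)]
202 [(511, 121, 172), (526, 143, 73), (526, 137, 74), (508, 103, 190), (509, 99, 187), (507, 92, 196), (507, 86, 201), (505, 79, 214), (504, 73, 219), (504, 69, 220), (504, 65, 218), (504, 62, 214)]
204 [(506, 120, 173), (520, 141, 77), (520, 136, 78), (529, 148, 14), (504, 99, 187), (503, 92, 195), (504, 89, 190), (504, 85, 188), (500, 75, 214), (499, 68, 223), (499, 65, 217), (500, 61, 216)]
628
[[526. 104. 189.]
 [522. 103. 186.]
 [522. 103. 189.]
 [527. 102. 188.]
 [522. 102. 192.]
 [524. 102. 190.]
 [520. 101. 177.]
 [527. 101. 191.]
 [529. 100. 187.]
 [503. 100. 187.]
 [516. 100. 197.]
 [523. 100. 190.]]
```

Both cameras put the visible fingertips near (0.515, 0.103, 0.187), which is about 40 mm short of the reported TCP along the tool axis. That explains the first push: the tips passed over the lip. I'll quantify it.

Run:
```python
from h import *
N=np.load('now.npz');s=read_state();r=R.from_rotvec(s['tcp_rot'])
for w,i,sl in (('W','im',np.s_[180:215,206:245]),('W2','im2',np.s_[205:262,325:395])):
    P=N[w][sl].reshape(-1,3);c=N[i][sl].reshape(-1,3).max(1)
    L=r.inv().apply(P-s['tool_pos'])*1000
    m=(c<110)&(np.abs(L[:,1])<45)&(np.abs(L[:,2])<45)&(L[:,0]>-120)&(L[:,0]<20)&(P[:,2]>.1)&(P[:,1]<.112)
    L=L[m];L=L[np.argsort(-L[:,0])]
    print(w,len(L));print(np.round(L[:14]).astype(int).tolist())
    for a in range(-110,0,10):
        k=L[(L[:,0]>a)&(L[:,0]<=a+10)]
        if len(k)>2: print(a,len(k),'y',np.percentile(k[:,1],[2,98]).round(),'z',np.percentile(k[:,2],[2,98]).round())
```

```text
W 387
[[-38, 7, -9], [-39, 8, -6], [-39, 8, -11], [-39, 12, 0], [-41, 7, -11], [-41, 11, -7], [-42, 7, -7], [-42, 7, 14], [-43, 8, 11], [-45, 9, -10], [-46, 7, 13], [-47, 8, 11], [-47, 7, -10], [-47, 7, -8]]
-110 60 y [ 1. 19.] z [-44.  16.]
-100 61 y [-9. 18.] z [-42.  31.]
-90 120 y [-7. 15.] z [-33.  33.]
-80 40 y [ 1. 15.] z [-24.  26.]
-70 11 y [ 3. 11.] z [-13.  12.]
-60 17 y [-2.  9.] z [-14.  13.]
-50 10 y [ 7. 11.] z [-11.  14.]
-40 4 y [ 7. 12.] z [-11.   0.]
W2 690
[[-33, 3, 3], [-34, 1, 4], [-36, 13, 0], [-36, 10, -3], [-37, 7, 4], [-38, 6, -12], [-39, 8, 7], [-40, -1, 12], [-41, 8, -13], [-41, 11, 10], [-42, 10, 7], [-42, 9, 12], [-42, 11, -2], [-42, 6, 13]]
-110 126 y [-9. 20.] z [-44.  45.]
-100 132 y [-9. 20.] z [-42.  43.]
-90 141 y [-9. 16.] z [-38.  35.]
-80 65 y [ 5. 17.] z [-29.  26.]
-70 31 y [-3. 13.] z [-14.  13.]
-60 34 y [-4. 14.] z [-13.  13.]
-50 31 y [-4. 13.] z [-15.  13.]
-40 7 y [ 1. 13.] z [-11.   7.]
```

Call:
carry_out:
  offset:
    - [0.95, -0.85, 0]
    - [0.95, -0.85, 0]
    - [0, 0, 0]
    - [0.33, 0.37, 0]
    - [0.33, 0.37, 0]
  delta_rot:
    - [0, 0, 0]
    - [0, 0, 0]
    - [0, 0, 0]
    - [0, 0, 0]
    - [0, 0, 0]

```text
time: 7.58
tool_pos: [0.5113, 0.133, 0.1255]
tcp_rot: [0.498, 1.539, 0.656]
wrist_force: [-0.4, 0.1, -0.2]
width: 0.0
```

Call:
carry_out:
  offset:
    - [0.33, 0.37, 0]
    - [0.33, 0.37, 0]
    - [0.33, 0.37, 0]
    - [0.2, 0.22, 0]
    - [0, 0, 0]
  delta_rot:
    - [0, 0, 0]
    - [0, 0, 0]
    - [0, 0, 0]
    - [0, 0, 0]
    - [0, 0, 0]

```text
time: 8.0
tool_pos: [0.5098, 0.1497, 0.1261]
tcp_rot: [0.493, 1.538, 0.655]
wrist_force: [-0.4, -5.1, -1.3]
width: -0.001
```

Call:
carry_out:
  offset:
    - [0.13, 0.15, 0]
    - [0.13, 0.15, 0]
    - [0, 0, 0]
    - [0, 0, 0]
    - [0, 0, 0]
  delta_rot:
    - [0, 0, 0]
    - [0, 0, 0]
    - [0, 0, 0]
    - [0, 0, 0]
    - [0, 0, 0]

```text
time: 8.42
tool_pos: [0.51, 0.15, 0.1259]
tcp_rot: [0.488, 1.538, 0.651]
wrist_force: [-4.8, -22.8, 4.3]
width: 0.004
```

Call:
carry_out:
  offset:
    - [-1.3, -1.5, 0]
    - [-2.6, -3.0, 0]
    - [-2.6, -3.0, 0]
    - [-3.0, 2.7, 0]
    - [-3.0, 2.7, 0]
  delta_rot:
    - [0, 0, 0]
    - [0, 0, 0]
    - [0, 0, 0]
    - [0, 0, -7]
    - [0, 0, -7]

```text
time: 8.83
tool_pos: [0.5181, 0.0551, 0.1933]
tcp_rot: [0.319, 1.589, 0.456]
wrist_force: [1.4, 2.0, 1.5]
width: 0.001
```

Run:
```python
from h import *
im,d=grab('top');W=cloud('top',d)
for r in (206,212,218): print(r,[tuple(int(round(x*1000)) for x in w) for w in W[r,194:212:2]])
print(read_state()['tool_pos'])
plan([((.46,-.2,.24),0),((.444,-.322,.24),-20.2)])
```

```text
206 [(502, 152, 173), (502, 148, 173), (502, 143, 173), (502, 138, 175), (502, 134, 173), (515, 156, 79), (515, 152, 76), (515, 147, 76), (515, 141, 78)]
212 [(489, 152, 173), (489, 148, 172), (488, 142, 175), (488, 137, 176), (488, 134, 174), (490, 133, 160), (500, 151, 77), (500, 147, 74), (500, 142, 75)]
218 [(475, 151, 174), (475, 148, 170), (474, 142, 175), (475, 138, 172), (474, 133, 174), (475, 131, 165), (485, 151, 76), (484, 146, 76), (484, 141, 76)]
[0.52552734 0.06117308 0.21332376]
[[-2.02, -3.02, -1.32], [-1.81, -3.18, -1.26], [-1.59, -3.3, -1.21], [-1.36, -3.43, -1.16], [-1.12, -3.53, -1.1]] 
    [[0.83, -0.21, -3.96], [0.83, -0.21, -3.96], [0.83, -0.21, -3.96], [0.83, -0.21, -3.95], [0.83, -0.21, -3.96]]
[[-0.89, -3.62, -1.05], [-0.63, -3.68, -0.99], [-0.0, -3.05, -0.4], [-0.0, -3.07, -0.13], [-0.0, -3.08, 0.14]] 
    [[0.83, -0.21, -3.96], [0.82, -0.21, -3.96], [5.05, 0.0, 0.0], [5.05, 0.0, 0.0], [5.05, 0.0, 0.0]]
[[-0.0, -3.04, 0.41], [0, 0, 0], [0, 0, 0], [0, 0, 0], [0, 0, 0]] 
    [[5.05, 0.0, 0.0], [0, 0, 0], [0, 0, 0], [0, 0, 0], [0, 0, 0]]
```

The drawer is shut: the lip face is at y≈0.132 for x=0.475, as expected. Next is the door.

Call:
carry_out:
  offset:
    - [-2.0, -3.0, -1.3]
    - [-1.8, -3.2, -1.3]
    - [-1.6, -3.3, -1.2]
    - [-1.4, -3.4, -1.2]
    - [-1.1, -3.5, -1.1]
  delta_rot:
    - [0.8, -0.2, -4]
    - [0.8, -0.2, -4]
    - [0.8, -0.2, -4]
    - [0.8, -0.2, -4]
    - [0.8, -0.2, -4]
  fingers: 1

```text
time: 9.3
tool_pos: [0.4742, -0.1263, 0.2256]
tcp_rot: [0.077, 1.58, 0.137]
wrist_force: [1.1, 0.9, -0.0]
width: 0.707
```

Call:
carry_out:
  offset:
    - [-0.9, -3.6, -1.0]
    - [-0.6, -3.7, -1.0]
    - [0, -3.0, -0.4]
    - [0, -3.1, -0.1]
    - [0, -3.1, 0.1]
  delta_rot:
    - [0.8, -0.2, -4]
    - [0.8, -0.2, -4]
    - [5, 0, 0]
    - [5, 0, 0]
    - [5, 0, 0]

```text
time: 9.72
tool_pos: [0.4457, -0.2919, 0.233]
tcp_rot: [0.199, 1.565, -0.201]
wrist_force: [0.3, 0.4, -0.2]
width: 1.001
```

Call:
carry_out:
  offset:
    - [0, -3.0, 0.4]
    - [0, 0, 0]
    - [0, 0, 0]
    - [0, 0, 0]
    - [0, 0, 0]
  delta_rot:
    - [5, 0, 0]
    - [0, 0, 0]
    - [0, 0, 0]
    - [0, 0, 0]
    - [0, 0, 0]

```text
time: 10.13
tool_pos: [0.442, -0.3207, 0.2318]
tcp_rot: [0.264, 1.561, -0.266]
wrist_force: [1.2, -0.1, 0.6]
width: 1.002
```

Run:
```python
from h import *
s=read_state();print(s['tool_pos'],R.from_rotvec(s['tcp_rot']).as_matrix().round(3),s['width'])
im2,d2=grab('scene');im,d=grab('top');cv2.imwrite('pics/c6.png',np.hstack([cv2.resize(im2[60:230,240:380],None,fx=3,fy=3),cv2.resize(im[170:280,300:450],None,fx=2.4,fy=3)])[:,:,::-1])
# gripper extents in tool frame from scene
r=R.from_rotvec(s['tcp_rot']);P=cloud('scene',d2)[40:200,240:400].reshape(-1,3);c=im2[40:200,240:400].reshape(-1,3).max(1)
L=r.inv().apply(P-s['tool_pos'])*1000
m=(c<100)&(np.abs(L[:,1])<45)&(np.abs(L[:,2])<70)&(L[:,0]>-130)&(P[:,2]>.205);L=L[m];print(len(L))
for a in range(-130,0,8):
    k=L[(L[:,0]>a)&(L[:,0]<=a+8)]
    if len(k)>2: print(a,len(k),'y',np.percentile(k[:,1],[2,98]).round(),'z',np.percentile(k[:,2],[2,98]).round())
# door slope fit on current scene & saved
T=np.load('top0.npz')
W=T['W'][190:255,340:450].reshape(-1,3);W=W[(W[:,2]>.187)&(W[:,2]<.202)]
print(cv2.fitLine(W[:,:2].astype(np.float32),cv2.DIST_HUBER,0,.001,.001).ravel())
plan([((.444,-.322,.16),-20.2,3),((.444,-.322,.122),-20.2,2)])
```

```text
[ 0.44199187 -0.32074727  0.23182612] [[-0.006  0.331  0.943]
 [-0.     0.944 -0.331]
 [-1.    -0.002 -0.006]] 1.0023721825557252Traceback (most recent call last):
  File "<stdin>", line 3, in <module>
    return _nx.concatenate(arrs, 1, dtype=dtype, casting=casting)
           ~~~~~~~~~~~~~~~^^^^^^^^^^^^^^^^^^^^^^^^^^^^^^^^^^^^^^^
ValueError: all the input array dimensions except for the concatenation axis must match exactly, but along dimension 0, the array at index 0 has size 510 and the array at index 1 has size 330
```

Run:
```python
from h import *
s=read_state()
im2,d2=grab('scene')
r=R.from_rotvec(s['tcp_rot']);P=cloud('scene',d2)[40:200,240:400].reshape(-1,3);c=im2[40:200,240:400].reshape(-1,3).max(1)
L=r.inv().apply(P-s['tool_pos'])*1000
m=(c<100)&(np.abs(L[:,1])<45)&(np.abs(L[:,2])<70)&(L[:,0]>-130)&(P[:,2]>.205);L=L[m];print(len(L))
for a in range(-130,0,8):
    k=L[(L[:,0]>a)&(L[:,0]<=a+8)]
    if len(k)>2: print(a,len(k),'y',np.percentile(k[:,1],[2,98]).round(),'z',np.percentile(k[:,2],[2,98]).round())
W=np.load('top0.npz')['W'][190:255,340:450].reshape(-1,3);W=W[(W[:,2]>.187)&(W[:,2]<.202)]
l=cv2.fitLine(W[:,:2].astype(np.float32),cv2.DIST_HUBER,0,.001,.001).ravel();print(l,np.rad2deg(np.arctan2(l[1],l[0])))
plan([((.444,-.322,.16),-20.2,3),((.444,-.322,.122),-20.2,2)])
```

```text
540
-130 80 y [ 0. 20.] z [-69.  68.]
-122 94 y [-7. 20.] z [-66.  69.]
-114 114 y [-13.  19.] z [-69.  69.]
-106 78 y [-10.  16.] z [-67.  69.]
-98 80 y [-9. 14.] z [-68.  66.]
-90 25 y [ 4. 15.] z [-63.  63.]
-82 16 y [ 3. 14.] z [-55.  54.]
-74 20 y [ 1. 13.] z [-53.  54.]
-66 17 y [ 1. 12.] z [-55.  54.]
-58 15 y [ 3. 12.] z [-55.  52.]
[ 0.34629977  0.9381239   0.4438889  -0.32300064] 69.73884
[[2.39, -0.0, 0.09], [2.39, -0.01, 0.08], [2.39, -0.01, 0.08], [1.9, 0.0, 0.0], [1.9, 0.0, 0.0]] 
    [[0.28, -0.11, 0.06], [0.29, -0.11, 0.06], [0.28, -0.11, 0.05], [0.0, -0.0, 0.0], [0.0, -0.0, 0.0]]
```

Call:
carry_out:
  offset:
    - [2.4, 0, 0.1]
    - [2.4, 0, 0.1]
    - [2.4, 0, 0.1]
    - [1.9, 0, 0]
    - [1.9, 0, 0]
  delta_rot:
    - [0.3, -0.1, 0.1]
    - [0.3, -0.1, 0]
    - [0.3, -0.1, 0]
    - [0, 0, 0]
    - [0, 0, 0]

```text
time: 10.7
tool_pos: [0.4441, -0.3222, 0.1204]
tcp_rot: [0.277, 1.554, -0.279]
wrist_force: [-0.1, 0.2, 0.1]
width: 0.999
```

Call:
carry_out:
  offset:
    - [0, 0, 0]
    - [0, 0, 0]
    - [0, 0, 0]
    - [0, 0, 0]
    - [0, 0, 0]
  delta_rot:
    - [0, 0, 0]
    - [0, 0, 0]
    - [0, 0, 0]
    - [0, 0, 0]
    - [0, 0, 0]
  fingers: -1
  newtons: 70

```text
time: 11.12
tool_pos: [0.4453, -0.3241, 0.1235]
tcp_rot: [0.276, 1.551, -0.281]
wrist_force: [0.2, 0.2, -0.1]
width: 0.299
```

Call:
carry_out:
  offset:
    - [0, 0, 0]
    - [0, 0, 0]
    - [0, 0, 0]
    - [0, 0, 0]
    - [0, 0, 0]
  delta_rot:
    - [0, 0, 0]
    - [0, 0, 0]
    - [0, 0, 0]
    - [0, 0, 0]
    - [0, 0, 0]

```text
time: 11.53
tool_pos: [0.445, -0.3242, 0.1234]
tcp_rot: [0.276, 1.551, -0.281]
wrist_force: [-1.0, -0.6, 5.7]
width: 0.203
```

Call:
carry_out:
  offset:
    - [-0.5, 0, 0]
    - [-1.5, 0, 0]
    - [-2.5, 0, 0]
    - [-2.5, 0, 0]
    - [-2.5, 0, 0]
  delta_rot:
    - [0, 0, 0]
    - [0, 0, 0]
    - [0, 0, 0]
    - [0, 0, 0]
    - [0, 0, 0]

```text
time: 11.95
tool_pos: [0.4433, -0.3224, 0.2162]
tcp_rot: [0.279, 1.557, -0.279]
wrist_force: [-0.4, -1.0, -2.1]
width: 0.202
```

Run:
```python
from h import *
s=read_state();print(s['tool_pos'],s['wrist_force'],s['torque'],s['width'])
plan([((.445,-.324,.235),-20.2,1),((.55,-.10,.235),-2),((*cab(-.2345,-.115),.235),6.1)])
```

```text
[ 0.44328679 -0.32237093  0.21616694] [-0.3770022  -1.00960941 -2.11517047] [-0.05430439 -0.04629161 -0.0008339 ] 0.20162947874079667
[[-1.88, -0.09, 0.21], [-0.0, 3.52, 0.3], [-0.0, 3.5, 0.47], [-0.0, 3.48, 0.62], [-0.0, 3.45, 0.77]] 
    [[-0.16, -0.21, 0.03], [-2.6, -0.0, 0.0], [-2.6, -0.0, 0.0], [-2.6, -0.0, 0.0], [-2.6, -0.0, 0.0]]
[[-0.0, 3.41, 0.94], [-0.01, 3.36, 1.08], [0.0, 3.31, 1.24], [0.0, 2.68, 2.2], [0.0, 2.61, 2.3]] 
    [[-2.6, -0.0, 0.0], [-2.6, -0.0, 0.0], [-2.6, -0.0, 0.0], [-2.02, -0.0, 0.0], [-2.03, -0.0, 0.0]]
[[0.0, 2.52, 2.39], [0.0, 2.44, 2.47], [0, 0, 0], [0, 0, 0], [0, 0, 0]] 
    [[-2.02, -0.0, 0.0], [-2.03, -0.0, 0.0], [0, 0, 0], [0, 0, 0], [0, 0, 0]]
```

Call:
carry_out:
  offset:
    - [-1.9, 0, 0.2]
    - [0, 3.5, 0.3]
    - [0, 3.5, 0.5]
    - [0, 3.5, 0.6]
    - [0, 3.4, 0.8]
  delta_rot:
    - [-0.2, -0.2, 0]
    - [-2.6, 0, 0]
    - [-2.6, 0, 0]
    - [-2.6, 0, 0]
    - [-2.6, 0, 0]

```text
time: 12.37
tool_pos: [0.5057, -0.1949, 0.2346]
tcp_rot: [0.132, 1.566, -0.134]
wrist_force: [0.6, -0.9, -3.4]
width: 0.205
```

Call:
carry_out:
  offset:
    - [0, 3.4, 0.9]
    - [0, 3.4, 1.1]
    - [0, 3.3, 1.2]
    - [0, 2.7, 2.2]
    - [0, 2.6, 2.3]
  delta_rot:
    - [-2.6, 0, 0]
    - [-2.6, 0, 0]
    - [-2.6, 0, 0]
    - [-2.0, 0, 0]
    - [-2.0, 0, 0]

```text
time: 12.78
tool_pos: [0.5959, -0.0459, 0.2341]
tcp_rot: [-0.032, 1.571, 0.028]
wrist_force: [-0.0, -0.5, -2.4]
width: 0.2
```

Call:
carry_out:
  offset:
    - [0, 2.5, 2.4]
    - [0, 2.4, 2.5]
    - [0, 0, 0]
    - [0, 0, 0]
    - [0, 0, 0]
  delta_rot:
    - [-2.0, 0, 0]
    - [-2.0, 0, 0]
    - [0, 0, 0]
    - [0, 0, 0]
    - [0, 0, 0]

```text
time: 13.2
tool_pos: [0.6418, 0.0037, 0.2337]
tcp_rot: [-0.085, 1.571, 0.081]
wrist_force: [0.0, -0.1, -2.9]
width: 0.202
```

Run:
```python
from h import *
s=read_state();print(s['tool_pos'],R.from_rotvec(s['tcp_rot']).as_matrix().round(3).tolist(),s['width'],cabof(s['tool_pos']))
im,d=grab('top');im2,d2=grab('scene')
np.savez('now',im=im,W=cloud('top',d),im2=im2,W2=cloud('scene',d2))
a=cv2.resize(im[100:220,180:330],None,fx=2.6,fy=2.6);b=cv2.resize(im2[160:400,240:440],None,fx=2,fy=2)
c=np.zeros((480,800,3),np.uint8);c[:312,:390]=a;c[:,400:]=b[:480];cv2.imwrite('pics/c7.png',c[:,:,::-1])
```

```text
[0.64181147 0.00365627 0.23370066] [[-0.001, -0.106, 0.994], [-0.003, 0.994, 0.106], [-1.0, -0.003, -0.001]] 0.20240542120767965 [-0.23509314 -0.11498054]
```

View pics/c7.png

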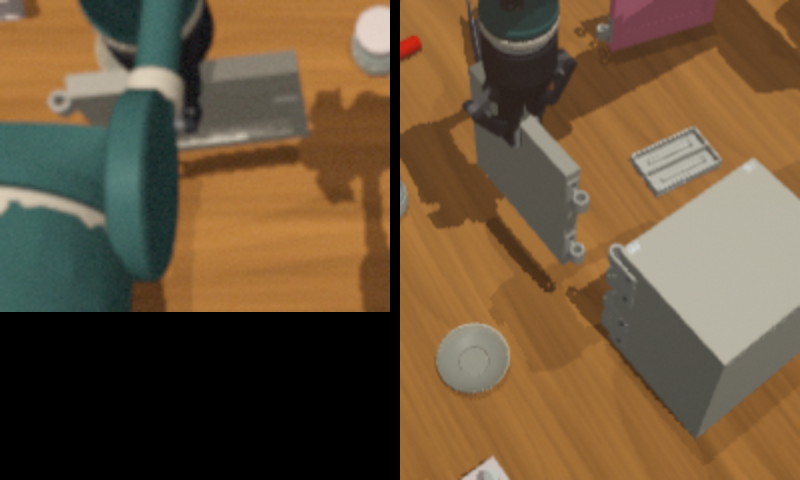

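The crops show the door held upright, outer skin toward the scene camera. Its knuckles are at (580,198) and (577,250), and the cabinet hinge is at (617,252) and below. Next I'll fit planes.

```bash
cat > fit.py <<'E'
from h import *
def plane(P,it=6,tol=.004):
    for _ in range(it):
        c=P.mean(0);n=np.linalg.svd(P-c,full_matrices=False)[2][2];d=np.abs((P-c)@n);P=P[d<max(tol,0)] if d.max()>tol else P
    return c,n,P
def cabinet(W):
    # scene cloud: side plane (cab y=-100) and back plane (cab x=80)
    Q=W.reshape(-1,3);Q=Q[(~np.isnan(Q[:,0]))&(Q[:,2]>.02)&(Q[:,2]<.21)]
    L=np.array([cabof(q) for q in Q])
    s=Q[(np.abs(L[:,1]+.1)<.008)&(L[:,0]>-.06)&(L[:,0]<.07)]
    b=Q[(np.abs(L[:,0]-.08)<.008)&(np.abs(L[:,1])<.09)]
    t=W.reshape(-1,3);l=np.array([cabof(q) for q in t]);t=t[(np.abs(t[:,2]-.22)<.008)&(np.abs(l[:,0])<.06)&(np.abs(l[:,1])<.08)]
    return s,b,t
def door(W,p,yaw):
    # W scene cloud; p approx door centre xy, yaw of door x (rad); returns dict
    a=np.array([np.cos(yaw),np.sin(yaw)]);b=np.array([-a[1],a[0]])
    Q=W.reshape(-1,3);Q=Q[(~np.isnan(Q[:,0]))&(Q[:,2]>.02)]
    u=(Q[:,:2]-p)@a;v=(Q[:,:2]-p)@b
    return Q,u,v
E
python3 - <<'E'
from fit import *
S=np.load('scene0.npz')['W'];s,b,t=cabinet(S)
for k,(P) in dict(side=s,back=b,top=t).items():
    c,n,P=plane(P);print(k,len(P),c.round(4),n.round(4),np.rad2deg(np.arctan2(n[1],n[0])).round(2),'cab of c',cabof(c).round(4),P[:,2].std().round(4))
N=np.load('now.npz')['W2']
p0=np.array([.6418,.0037]);Q,u,v=door(N,p0,CY)
h=Q[:,2]
m=(np.abs(v+.009)<.01)&(np.abs(u)<.085)&(h<.27)
c,n,P=plane(Q[m]);print('skin',len(P),c.round(4),n.round(4),np.rad2deg(np.arctan2(n[1],n[0])).round(2),'tilt',np.rad2deg(np.arcsin(n[2])).round(2))
print('cab y of skin at centre',cabof(c))
m=(np.abs(v)<.007)&(np.abs(u)<.085)&(h>.27)&(h<.32)
hh=h[m];uu=u[m];k=np.abs(hh-np.median(hh))<.006;print('top z',np.median(hh),k.sum(),np.rad2deg(np.arctan(np.polyfit(uu[k],hh[k],1))),uu[k].min(),uu[k].max())
m=(np.abs(v)<.008)&(u>.08)&(u<.12)
print('edge hist u',np.histogram(u[m]*1000,np.arange(80,122,3)))
m=(np.abs(v)<.012)&(u>.094)&(u<.118);print('knuckle z hist',np.histogram(h[m]*1000,np.arange(100,290,6)))
k=m&(h>.2);print('kn',k.sum(),np.percentile(u[k],[5,50,95]),np.percentile(v[k],[5,50,95]))
E
```

```text
side 1780 [0.5992 0.2418 0.1221] [-0.9945 -0.1047 -0.0011] -173.99 cab of c [ 0.0063 -0.0979] 0.0547
back 1192 [0.4985 0.3052 0.1208] [-0.105   0.9945 -0.0013] 96.03 cab of c [ 0.08   -0.0046] 0.0552
top 3723 [0.5049 0.2273 0.2215] [5.0e-04 7.5e-03 1.0e+00] 86.57 cab of c [ 0.0018 -0.0026] 0.0015
skin 1303 [0.6477 0.0152 0.1896] [-0.9942 -0.1078  0.0063] -173.81 tilt 0.36
cab y of skin at centre [-0.22426782 -0.122101  ]
top z 0.30487046601857853 266 [-0.59480782 16.97992877] -0.08460277891329987 0.08448677788498023
edge hist u (array([ 39,  43,  77, 128,  52,  12,  27,  24,  16,  29,  33,  11,   0]), array([ 80,  83,  86,  89,  92,  95,  98, 101, 104, 107, 110, 113, 116,
       119]))
knuckle z hist (array([ 0,  0,  0,  0,  0,  0,  0,  3, 10, 17, 24, 18,  0,  0,  0,  0,  0,
        0,  0,  0,  0,  0,  0,  0,  0,  0, 13, 20, 27, 31,  0]), array([100, 106, 112, 118, 124, 130, 136, 142, 148, 154, 160, 166, 172,
       178, 184, 190, 196, 202, 208, 214, 220, 226, 232, 238, 244, 250,
       256, 262, 268, 274, 280, 286]))
kn 92 [0.09725456 0.10668281 0.11342174] [-0.00735908 -0.00040195  0.00739057]
```

Call:
carry_out:
  offset:
    - [0, 0, -1.0]
    - [0, 0, -1.1]
    - [2, 0, 0]
    - [2.5, 0, 0]
    - [2, 0, 0]
  delta_rot:
    - [0, -0.4, 0]
    - [0.2, 0, 0]
    - [0, 0, 0]
    - [0, 0, 0]
    - [0, 0, 0]

```text
time: 13.72
tool_pos: [0.6214, 0.0003, 0.1698]
tcp_rot: [-0.08, 1.56, 0.077]
wrist_force: [-1.0, -0.7, -4.4]
width: 0.203
```

Call:
carry_out:
  offset:
    - [1.5, 0, 0]
    - [1.0, 0, 0]
    - [0.6, 0, 0]
    - [0.4, 0, 0]
    - [0, 0, 0]
  delta_rot:
    - [0, 0, 0]
    - [0, 0, 0]
    - [0, 0, 0]
    - [0, 0, 0]
    - [0, 0, 0]

```text
time: 14.13
tool_pos: [0.6226, 0.001, 0.1349]
tcp_rot: [-0.081, 1.561, 0.078]
wrist_force: [-0.1, -0.5, -2.3]
width: 0.197
```

```bash
cat > meas.py <<'E'
from fit import *
CC[:]=cab(0,.0021)  # scene-frame cabinet
import h
h.CY=np.deg2rad(96.02)
def report(save):
    s=read_state();print('tcp',s['tool_pos'].round(4),cabof(s['tool_pos']).round(4),'F',s['wrist_force'].round(1),'tq',s['torque'].round(2))
    Ws=[];
    for i in range(4):
        im,d=grab('scene');d=d.astype(float);d[d==0]=np.nan;Ws.append(d)
    W=cloud('scene',np.nan_to_num(np.nanmedian(Ws,0)).astype(np.float32));np.savez(save,W=W,im=im)
    Q=W.reshape(-1,3);Q=Q[~np.isnan(Q[:,0])]
    a=np.array([np.cos(h.CY),np.sin(h.CY)]);b=np.array([-a[1],a[0]]);X=(Q[:,:2]-CC)@a;Y=(Q[:,:2]-CC)@b;Z=Q[:,2]
    return im,X,Y,Z,Q,s
def doorfit(X,Y,Z,x0,y0,top):
    m=(np.abs(Y-y0+.009)<.007)&(np.abs(X-x0)<.085)&(Z>.02)&(Z<top-.045)
    c,n,P=plane(np.c_[X,Y,Z][m],tol=.003);n=n*np.sign(-n[1]);print('skin',len(P),'y at c',c.round(4),'n',n.round(4),'=> yaw dev deg',np.rad2deg(n[0]).round(2),'tilt',np.rad2deg(n[2]).round(2))
    m=(np.abs(Y-y0)<.007)&(np.abs(X-x0)<.085)&(np.abs(Z-top)<.008);print('top',m.sum(),np.median(Z[m]),'slope deg',np.rad2deg(np.polyfit(X[m]-x0,Z[m],1)[0]).round(2))
    for nm,mm in (('doorkn_up',(np.abs(X-x0-.104)<.012)&(np.abs(Y-y0)<.012)&(np.abs(Z-top+.039)<.014)),('doorkn_lo',(np.abs(X-x0-.104)<.012)&(np.abs(Y-y0)<.012)&(np.abs(Z-top+.149)<.014))):
        print(nm,mm.sum(),'x',np.percentile(X[mm],[3,50,97]).round(4),'y',np.percentile(Y[mm],[3,50,97]).round(4),'z',np.percentile(Z[mm],[3,97]).round(4))
E
python3 - <<'E'
from meas import *
im,X,Y,Z,Q,s=report('m1')
doorfit(X,Y,Z,-.235,-.094,.204)
m=(np.abs(X+.0905)<.014)&(np.abs(Y+.094)<.014)&(Z>.02)&(Z<.21)&(X<-.0815)
print('fixed','x',np.percentile(X[m],[3,50,97]).round(4),'y',np.percentile(Y[m],[3,50,97]).round(4));print(np.histogram(Z[m]*1000,np.arange(20,212,4)))
b=(np.abs(Z)<.015)
for x,y in ((.7,.2),(.75,0),(.6,-.2)): k=b&(np.hypot(Q[:,0]-x,Q[:,1]-y)<.03);print('bench',x,y,np.median(Z[k]))
cv2.imwrite('pics/c8.png',cv2.resize(im[230:350,290:400],None,fx=5,fy=5,interpolation=3)[:,:,::-1])
E
```

```text
tcp [0.6226 0.001  0.1349] [-0.2356 -0.098 ] F [-0.1 -0.5 -2.3] tq [-0.02  0.04  0.02]
skin 1017 y at c [-0.2248 -0.1061  0.087 ] n [ 0.004  -1.      0.0029] => yaw dev deg 0.23 tilt 0.17
top 207 0.20679084654622784 slope deg -0.56
doorkn_up 71 x [-0.1417 -0.1302 -0.1226] y [-0.1052 -0.0986 -0.09  ] z [0.1603 0.1788]
doorkn_lo 57 x [-0.1409 -0.1305 -0.1234] y [-0.1055 -0.0987 -0.0905] z [0.0517 0.0686]
fixed x [-0.0972 -0.091  -0.0824] y [-0.1028 -0.0992 -0.088 ]
(array([ 1,  2,  6,  4,  3, 13,  4,  0,  0,  0,  0,  0,  2,  5,  5,  6,  6,
       20,  0,  0,  0,  0,  0,  0,  0,  0,  0,  0,  1,  4,  7,  9,  5, 15,
        0,  0,  0,  0,  0,  0,  5,  8,  5,  7, 18, 13,  0]), array([ 20,  24,  28,  32,  36,  40,  44,  48,  52,  56,  60,  64,  68,
        72,  76,  80,  84,  88,  92,  96, 100, 104, 108, 112, 116, 120,
       124, 128, 132, 136, 140, 144, 148, 152, 156, 160, 164, 168, 172,
       176, 180, 184, 188, 192, 196, 200, 204, 208]))
bench 0.7 0.2 0.001490604223753655
bench 0.75 0 0.0015988584487603157
bench 0.6 -0.2 0.0007442893127860566
```

View pics/c8.png

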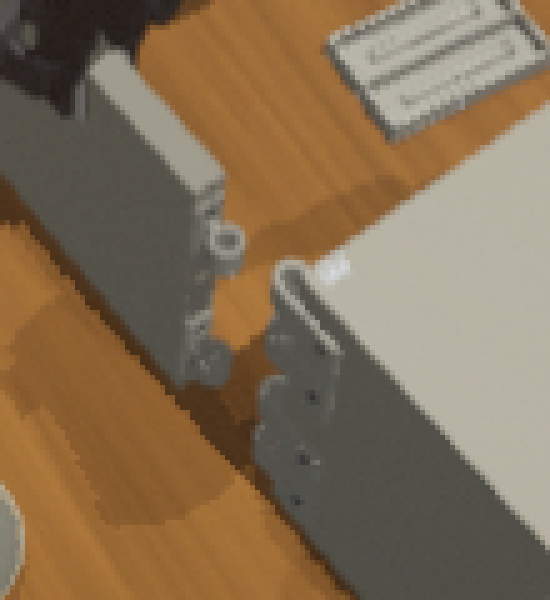

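The crop shows the door knuckles at (227,242) and (210,362) beside the cabinet's hinge knuckles at (290,275) down to (270,440), clear of contact. I'll apply the small corrections and move in.

Call:
carry_out:
  offset:
    - [0.15, 0, -0.23]
    - [0, 0, 0]
    - [0, 0.8, 0]
    - [0, 0.8, 0]
    - [0, 0, 0]
  delta_rot:
    - [0.2, 0, 0]
    - [0, 0, 0]
    - [0, 0, 0]
    - [0, 0, 0]
    - [0, 0, 0]

```text
time: 14.75
tool_pos: [0.6188, 0.0189, 0.1335]
tcp_rot: [-0.079, 1.561, 0.077]
wrist_force: [-0.5, -1.0, -3.0]
width: 0.203
```

```bash
cat >> meas.py <<'E'
def kn(X,Y,Z,x,y,zt,nm):
    # cap (top annulus) of a barrel whose true top height is zt
    m=(np.hypot(X-x,Y-y)<.013)&(np.abs(Z-zt-.002)<.004);print(nm,m.sum(),'ztop',np.median(Z[m]).round(4),'x',X[m].mean().round(4),'y',Y[m].mean().round(4))
E
python3 - <<'E'
from meas import *
im,X,Y,Z,Q,s=report('m2')
x0=-.2195
doorfit(X,Y,Z,x0,-.094,.204)
for z in (.198,.152,.088,.042): kn(X,Y,Z,-.0905,-.094,z,'fix %.3f'%z)
for z in (.175,.065): kn(X,Y,Z,x0+.104,-.094,z,'door %.3f'%z)
E
```

```text
tcp [0.6188 0.0189 0.1335] [-0.2174 -0.0961] F [-0.5 -1.  -3. ] tq [-0.    0.   -0.02]
skin 1029 y at c [-0.2089 -0.1034  0.0867] n [ 0.0024 -1.      0.0021] => yaw dev deg 0.14 tilt 0.12
top 233 0.2046753262731327 slope deg -0.44
doorkn_up 91 x [-0.1263 -0.1153 -0.1055] y [-0.1028 -0.0961 -0.0876] z [0.1578 0.1773]
doorkn_lo 76 x [-0.1269 -0.1157 -0.1058] y [-0.1035 -0.0971 -0.0879] z [0.0434 0.0674]
fix 0.198 31 ztop 0.1998 x -0.0908 y -0.0957
fix 0.152 19 ztop 0.1537 x -0.0896 y -0.0988
fix 0.088 27 ztop 0.0888 x -0.0902 y -0.0963
fix 0.042 18 ztop 0.0439 x -0.0897 y -0.0993
door 0.175 47 ztop 0.1759 x -0.1164 y -0.0948
door 0.065 42 ztop 0.0657 x -0.1167 y -0.095
```

Call:
carry_out:
  offset:
    - [-0.07, 0, 0.05]
    - [0, 0.6, 0]
    - [0, 0.6, 0]
    - [0, 0, 0]
    - [0, 0, 0]
  delta_rot:
    - [0, 0, 0]
    - [0, 0, 0]
    - [0, 0, 0]
    - [0, 0, 0]
    - [0, 0, 0]

```text
time: 15.37
tool_pos: [0.6182, 0.0295, 0.1341]
tcp_rot: [-0.08, 1.561, 0.076]
wrist_force: [-0.2, -0.8, -3.5]
width: 0.204
```

Call:
carry_out:
  offset:
    - [0, 0.5, 0]
    - [0, 0.4, 0]
    - [0, 0.4, 0]
    - [0, 0, 0]
    - [0, 0, 0]
  delta_rot:
    - [0, 0, 0]
    - [0, 0, 0]
    - [0, 0, 0]
    - [0, 0, 0]
    - [0, 0, 0]

```text
time: 15.78
tool_pos: [0.617, 0.0422, 0.1341]
tcp_rot: [-0.08, 1.561, 0.076]
wrist_force: [0.2, -0.0, -3.5]
width: 0.199
```

Run:
```python
from meas import *
im,X,Y,Z,Q,s=report('m3')
x0=-.1945
doorfit(X,Y,Z,x0,-.094,.204)
m=(np.abs(X-x0)<.088)&(np.abs(Y+.094)<.008)&(np.abs(Z-.206)<.006)
for z in (.198,.152,.088,.042): kn(X,Y,Z,-.0905,-.094,z,'fix %.3f'%z)
for z in (.175,.065): kn(X,Y,Z,x0+.104,-.094,z,'door %.3f'%z)
# door hinge edge x (door x=90): points on the narrow end face
m=(np.abs(Y+.094)<.006)&(np.abs(X+.1045)<.006)&(Z>.09)&(Z<.19);print('edge',m.sum(),np.median(X[m]))
cv2.imwrite('pics/c9.png',cv2.resize(im[250:350,310:400],None,fx=6,fy=6,interpolation=3)[:,:,::-1])
```

```text
tcp [0.617  0.0422 0.1341] [-0.194  -0.0968] F [ 0.2 -0.  -3.5] tq [0.02 0.02 0.04]
skin 1056 y at c [-0.1841 -0.1039  0.0866] n [-0.0014 -1.      0.0042] => yaw dev deg -0.08 tilt 0.24
top 247 0.20547626653041767 slope deg -0.23
doorkn_up 53 x [-0.1022 -0.09   -0.0808] y [-0.1035 -0.1015 -0.0961] z [0.152  0.1776]
doorkn_lo 39 x [-0.1023 -0.089  -0.0822] y [-0.1049 -0.1017 -0.0971] z [0.0424 0.0671]
fix 0.198 31 ztop 0.1994 x -0.0909 y -0.0956
fix 0.152 9 ztop 0.1544 x -0.0895 y -0.1005
fix 0.088 27 ztop 0.089 x -0.0904 y -0.0964
fix 0.042 8 ztop 0.0427 x -0.0901 y -0.0997
door 0.175 10 ztop 0.1758 x -0.0928 y -0.1005
door 0.065 15 ztop 0.0659 x -0.094 y -0.1006
edge 43 -0.10364838382637408
```

View pics/c9.png

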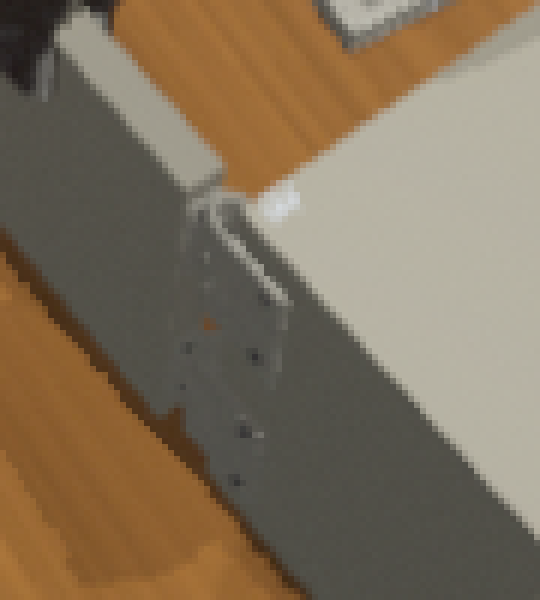

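Run:
```python
from meas import *
from scipy.optimize import least_squares
def XYZ(f):
    Q=np.load(f+'.npz')['W'].reshape(-1,3);Q=Q[~np.isnan(Q[:,0])]
    a=np.array([np.cos(h.CY),np.sin(h.CY)]);b=np.array([-a[1],a[0]]);return (Q[:,:2]-CC)@a,(Q[:,:2]-CC)@b,Q[:,2]
def circ(X,Y,Z,x,y,zc):
    m=(np.hypot(X-x,Y-y)<.012)&(np.hypot(X-x,Y-y)>.006)&(np.abs(Z-zc-.001)<.0075)&(np.abs(X-x)<.0085)
    if m.sum()<6:return m.sum()
    r=least_squares(lambda c:np.hypot(X[m]-c[0],Y[m]-c[1])-.009,[x,y],loss='soft_l1',f_scale=.0007);return int(m.sum()),(r.x*1000).round(1)
for f,dx in (('m1',-.131),('m2',-.1155),('m3',-.0905)):
    A=XYZ(f);print(f,'fixed',[circ(*A,-.0905,-.095,z) for z in (.188,.142,.078,.032)],'door',[circ(*A,dx,-.095,z) for z in (.165,.055)])
    X,Y,Z=A;e=dx-.0135;m=(np.abs(Y+.094)<.006)&(np.abs(X-e)<.005)&(Z>.08)&(Z<.185);print('  edge',m.sum(),np.median(X[m]).round(4))
    m=(np.abs(Y+.094)<.008)&(np.abs(Z-.2055)<.004)&(np.abs(X-e)<.02);x=np.sort(X[m]);print('  top end x',x[-6:].round(4))
print(cabof(read_state()['tool_pos']))
```

```text
m1 fixed [(22, array([-86.7, -94.1])), (16, array([-87.1, -94.3])), (14, array([-86.3, -94.2])), (8, array([-86.5, -94.1]))] door [(23, array([-131.6,  -96.3])), (19, array([-132. ,  -97.2]))]
  edge 55 -0.1453
  top end x [-0.1442 -0.1439 -0.1437 -0.1437 -0.1436 -0.1434]
m2 fixed [(21, array([-86.8, -94. ])), (17, array([-86.8, -94.2])), (14, array([-86.4, -94.1])), (10, array([-86.4, -94.1]))] door [(16, array([-114.1,  -93.8])), (13, array([-114.8,  -94.6]))]
  edge 66 -0.1281
  top end x [-0.1283 -0.1281 -0.1279 -0.1279 -0.1277 -0.1276]
m3 fixed [(19, array([-87.1, -94.1])), (12, array([-89. , -93.8])), (13, array([-86.1, -94.2])), (9, array([-86.4, -94. ]))] door [(18, array([-89.9, -94.6])), (13, array([-90.5, -95.3]))]
  edge 53 -0.1039
  top end x [-0.1038 -0.1037 -0.1036 -0.1036 -0.1035 -0.1033]
[-0.19443711 -0.09679567]
```

The hinge knuckles are in their gaps and the force equals the door's weight alone. Fits give about +0.5 mm in x, −0.8 mm in y and −0.6 mm in z. I'll make one small trim.

Call:
carry_out:
  offset:
    - [-0.05, -0.06, -0.08]
    - [0, 0, 0]
    - [0, 0, 0]
    - [0, 0, 0]
    - [0, 0, 0]
  delta_rot:
    - [0, -0.2, 0]
    - [0, 0, 0]
    - [0, 0, 0]
    - [0, 0, 0]
    - [0, 0, 0]

```text
time: 16.4
tool_pos: [0.6163, 0.0412, 0.1346]
tcp_rot: [-0.079, 1.557, 0.076]
wrist_force: [0.6, -0.2, -3.5]
width: 0.205
```

Call:
carry_out:
  offset:
    - [0, 0, 0]
    - [0, 0, 0]
    - [0, 0, 0]
    - [0, 0, 0]
    - [0, 0, 0]
  delta_rot:
    - [0, 0, 0]
    - [0, 0, 0]
    - [0, 0, 0]
    - [0, 0, 0]
    - [0, 0, 0]

```text
time: 16.82
tool_pos: [0.6163, 0.0412, 0.1346]
tcp_rot: [-0.079, 1.557, 0.076]
wrist_force: [0.6, 0.5, -3.7]
width: 0.204
```

Run:
```python
from meas import *
F=[]
im,X,Y,Z,Q,s=report('m4')
doorfit(X,Y,Z,-.1945,-.094,.204)
for z in (.198,.088): kn(X,Y,Z,-.0905,-.094,z,'fix %.3f'%z)
for z in (.175,.065): kn(X,Y,Z,-.0905,-.094,z,'door %.3f'%z)
m=(np.abs(Y+.094)<.006)&(np.abs(X+.1045)<.005)&(Z>.08)&(Z<.185);print('edge',np.median(X[m]))
print(read_state()['wrist_force'],read_state()['width'])
# drawer lip face from scene/top not occluded?
im,d=grab('top');W=cloud('top',d);print([tuple(int(round(x*1000)) for x in w) for w in W[216,194:210:2]])
```

```text
tcp [0.6163 0.0412 0.1346] [-0.1949 -0.096 ] F [ 0.6  0.5 -3.7] tq [0.02 0.02 0.01]
skin 1071 y at c [-0.1845 -0.1033  0.0862] n [-0.0017 -1.      0.0075] => yaw dev deg -0.1 tilt 0.43
top 245 0.2060319533110551 slope deg -0.21
doorkn_up 38 x [-0.1023 -0.0879 -0.0814] y [-0.1031 -0.1012 -0.0956] z [0.1518 0.1779]
doorkn_lo 32 x [-0.1007 -0.0872 -0.0808] y [-0.1043 -0.102  -0.0964] z [0.0426 0.0681]
fix 0.198 32 ztop 0.1995 x -0.0906 y -0.0958
fix 0.088 28 ztop 0.0896 x -0.0899 y -0.0967
door 0.175 9 ztop 0.1761 x -0.0943 y -0.0995
door 0.065 12 ztop 0.0672 x -0.0939 y -0.0996
edge -0.10460742295709682
[ 0.36776879  0.4998815  -3.52975139] 0.19754951792825093
[(426, 7, 645), (426, 6, 643), (426, 4, 640), (426, 2, 640), (427, 1, 636), (427, 0, 633), (427, -2, 633), (428, -3, 628)]
```

Call:
carry_out:
  offset:
    - [0, 0, 0]
    - [0, 0, 0]
    - [0, 0, 0]
    - [0, 0, 0]
    - [0, 0, 0]
  delta_rot:
    - [0, 0.2, 0]
    - [0, 0.2, 0]
    - [0, 0, 0]
    - [0, 0, 0]
    - [0, 0, 0]

```text
time: 17.48
tool_pos: [0.6163, 0.0412, 0.1346]
tcp_rot: [-0.079, 1.564, 0.075]
wrist_force: [-0.3, -0.3, -3.5]
width: 0.204
```

Call:
carry_out:
  offset:
    - [0, 0, 0]
    - [0, 0, 0]
    - [0, 0, 0]
    - [0, 0, 0]
    - [0, 0, 0]
  delta_rot:
    - [0, 0, 0]
    - [0, 0, 0]
    - [0, 0, 0]
    - [0, 0, 0]
    - [0, 0, 0]

```text
time: 17.9
tool_pos: [0.6163, 0.0412, 0.1346]
tcp_rot: [-0.079, 1.564, 0.075]
wrist_force: [0.1, 1.0, -2.6]
width: 0.203
```

Run:
```python
from meas import *
im,X,Y,Z,Q,s=report('m5')
doorfit(X,Y,Z,-.1945,-.094,.204)
m=(np.abs(Y+.094)<.006)&(np.abs(X+.1045)<.005)&(Z>.08)&(Z<.185);print('edge',np.median(X[m]))
s=read_state();print(s['wrist_force'],s['torque'],s['width'])
cv2.imwrite('pics/c10.png',cv2.resize(im[170:370,270:470],None,fx=3,fy=3,interpolation=3)[:,:,::-1])
```

```text
tcp [0.6163 0.0412 0.1346] [-0.1949 -0.0959] F [ 0.1  1.  -2.6] tq [-0.03  0.   -0.01]
skin 1053 y at c [-0.1836 -0.1029  0.0866] n [-1.5e-03 -1.0e+00  2.0e-04] => yaw dev deg -0.09 tilt 0.01
top 242 0.2060264348776802 slope deg -0.04
doorkn_up 40 x [-0.1023 -0.0879 -0.0821] y [-0.1032 -0.1014 -0.0959] z [0.1526 0.1779]
doorkn_lo 30 x [-0.1003 -0.0875 -0.0805] y [-0.1037 -0.1018 -0.0966] z [0.0423 0.0676]
edge -0.104649622044107
[-0.59077383  0.99096116 -3.48449385] [-0.01281098  0.00351638  0.02558425] 0.20066106814446688
```

View pics/c10.png

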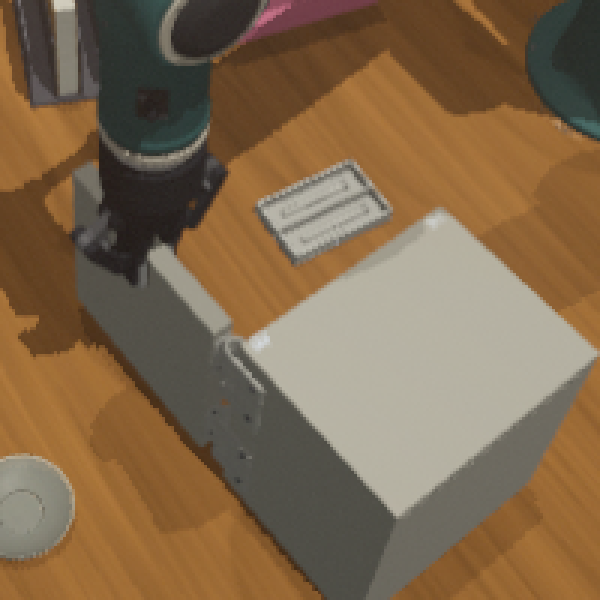

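The last crop shows the door standing upright, square to the front, with its knuckles in the hinge gaps at (225,345) to (240,460). The tray and dish are where they were. I'm handing it in.

```bash
python3 -c "
from workcell import *
print(finish_job())"
```

```text
the job is handed in; nothing more can be done
None
```

I shut the upper drawer and took the grey door out of the sorter. I handed the job in at about 18 s with the gripper holding the door in line at the cabinet's hinges. The hand-in reported no verdict.

**Drawer:** The first push left it about 15 mm open, because the real fingertips end about 38 mm short of the reported TCP and rode over the pull. I allowed for that and pushed again until it hit the stop at about 23 N. The pull face then read within about 1 mm of its shut position.

**Door:** These are the last camera fits against the cabinet:

| Check | Reading |
|---|---|
| Upright (sideways tilt) | within about 0.1° |
| Square to the front | within about 0.1° |
| Hinge line, horizontally | within about 1 mm of the cabinet's |
| Underside | about 14 mm above the bench |

The wrist force was only the door's weight, about 3.5 N, so it hangs free and is not pressed against the cabinet.

**Checks that disagreed or were missing:**
- The two cameras differ by 2–3 mm, so I aligned the door using the scene camera alone.
- The slope read along the door's top drifted from −0.56° to −0.04° during the approach. The door may lean up to about 0.4° lengthwise, or 0.8 mm between the two hinges.
- The arm hid the hinges from the top camera, so I did not look straight down the bores.
- I did not check the drawer again at the end, because the arm was in the way.

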